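# Change over two toggle-clamp drilling jigs for ceramic scent stones

### The job

Two drilling jigs stand on the bench, one with a round nest and one with a square nest, their toggle clamps shut. Release the clamps and move every finished, drilled scent stone from the nests into the shallow felt-lined tray, then set each blank stone fully down in the nest of its own shape and throw that clamp's handle right down past its dead point so that the rubber pad holds the stone. The stones are brittle, so grip them only lightly, and leave everything else on the bench where it is.

Things in the scene. Friction and masses are not known exactly. Their poses are not given: they have to be found in the camera images.
- round_jig: Drilling jig with the round nest, fixed: plywood board 12 mm thick (x -54 to 112, y -42 to 42 mm), a 78 mm square aluminium nest plate and a steel toggle clamp at x -54 to 8. Origin on the bench under the arm pivot; +x level from clamp to nest, +y along the hinge pins, +z up. Locked: arm over the nest, 71 mm high; handle level, to x -115. Open: arm upright over x -43 to 8, 108 high; handle up behind it, 150 high
- round_nest (a point): Centre of the nest's floor, at (66, 0, 15) mm in the jig's frame, axes as the jig's. The nest is a round pocket 51 mm in diameter, 5 mm deep, mouth slightly chamfered; the plate's top is 20 mm above the bench, so a seated stone (centre 7 mm above this point) stands 9 mm proud of the plate
- round_grip (a point): Middle of the black rubber sleeve (round, 14 mm thick, 38 mm long) on the handle; pinch it across the jig's y, it turns between the fingers. From locked to open this point runs, in the jig's x, z (mm), through (-87,58) locked, (-86,65) dead point, (-85,83) pad leaves the stone, (-86,100), (-86,110), (-83,115), (-72,121), (-56,123) fully open. Takes 3 to 6 N
- round_handle (a joint): Angle between the clamp's handle and its links (rad): 0 locked, on the stop past the dead point; 0.17 dead point; 0.6 pad just leaves the stone; 2.42 fully open; the arm is clear of the nest above 2.2. Left between 0.17 and 0.6 with a stone under the pad it springs back to 0.6; elsewhere above that it stays where it is left
- round_pad: Round black rubber pad on the clamp arm, 19 mm in diameter, sprung: locked on a stone in the nest it presses with about 15 N; on an empty nest it hangs 4 mm lower. Origin: centre of its lower face; z along the spindle, up when locked
- round_drilled: Finished scent stone of unglazed ceramic: disc, 48 mm in diameter and 14 mm thick, about 45 g, with a small drilled cord hole near its edge. Lies at first in the round nest under the locked clamp. Origin at its centre, z along its thickness. Brittle: spoilt by a grip of over 40 N a finger (80 N in all); 20 to 25 N is right. May be absent
- round_blank: Scent stone still to be drilled, unglazed ceramic: disc, 48 mm in diameter and 14 mm thick, about 45 g, plain. Lies at first flat on the bench. Origin at its centre, z along its thickness. Brittle: spoilt by a grip of over 40 N a finger (80 N in all); 20 to 25 N is right
- square_jig: Drilling jig with the square nest, fixed: plywood board 12 mm thick (x -54 to 112, y -42 to 42 mm), a 78 mm square aluminium nest plate and a steel toggle clamp at x -54 to 8. Origin on the bench under the arm pivot; +x level from clamp to nest, +y along the hinge pins, +z up. Locked: arm over the nest, 71 mm high; handle level, to x -115. Open: arm upright over x -43 to 8, 108 high; handle up behind it, 150 high
- square_nest (a point): Centre of the nest's floor, at (66, 0, 15) mm in the jig's frame, axes as the jig's. The nest is a square pocket 43 x 43 mm, sides along the jig's x and y, 5 mm deep, mouth slightly chamfered; the plate's top is 20 mm above the bench, so a seated stone (centre 7 mm above this point) stands 9 mm proud of the plate
- square_grip (a point): Middle of the black rubber sleeve (round, 14 mm thick, 38 mm long) on the handle; pinch it across the jig's y, it turns between the fingers. From locked to open this point runs, in the jig's x, z (mm), through (-87,58) locked, (-86,65) dead point, (-85,83) pad leaves the stone, (-86,100), (-86,110), (-83,115), (-72,121), (-56,123) fully open. Takes 3 to 6 N
- square_handle (a joint): Angle between the clamp's handle and its links (rad): 0 locked, on the stop past the dead point; 0.17 dead point; 0.6 pad just leaves the stone; 2.42 fully open; the arm is clear of the nest above 2.2. Left between 0.17 and 0.6 with a stone under the pad it springs back to 0.6; elsewhere above that it stays where it is left
- square_pad: Round black rubber pad on the clamp arm, 19 mm in diameter, sprung: locked on a stone in the nest it presses with about 15 N; on an empty nest it hangs 4 mm lower. Origin: centre of its lower face; z along the spindle, up when locked
- square_drilled: Finished scent stone of unglazed ceramic: square tile, 40 x 40 mm with slightly rounded edges, 14 mm thick, about 45 g, with a small drilled cord hole near its edge. Lies at first in the square nest under the locked clamp. Origin at its centre, z along its thickness, x and y along its sides. Brittle: spoilt by a grip of over 40 N a finger (80 N in all); 20 to 25 N is right. May be absent
- square_blank: Scent stone still to be drilled, unglazed ceramic: square tile, 40 x 40 mm with slightly rounded edges, 14 mm thick, about 45 g, plain. Lies at first flat on the bench. Origin at its centre, z along its thickness, x and y along its sides. Brittle: spoilt by a grip of over 40 N a finger (80 N in all); 20 to 25 N is right
- tray: Shallow felt-lined wooden tray for finished stones, fixed, 112 x 168 mm (its x and y), rim 16 mm high and 7 mm thick, felt floor 6 mm above the bench. Origin: on the bench under its middle
- crimp_tin: Bystander: flat round tin, 59 mm across, 26 mm high, at the right of the bench. Origin under its middle
- dropper_10: Bystander: amber dropper bottle, 39 mm across, 102 mm high, standing behind the tray. Origin under its middle
- funnel: Bystander: small steel funnel standing mouth down, 57 mm across, 56 mm high. Origin under its middle
- tweezers: Bystander: steel tweezers, 118 mm long, 10 mm high. Origin under its middle
- marker: Bystander: capped marker pen, 122 mm long, 12 mm thick. Origin under its middle
- atomiser_1: Bystander: glass atomiser, 18 mm across, 80 mm high, standing. Origin under its middle
- atomiser_2: Bystander: glass atomiser, 18 mm across, 80 mm high, standing. Origin under its middle

How it is judged:
By the outcome, as a careful person would: the job done as asked, in the order asked, and still so for the second after the job is handed in, with the robot touching nothing.
Of round_drilled, square_drilled only 1 to 2 are there at a start; the rules pass over those that are not, and their reading is None.
At some moment in a run one of round_blank, square_blank may be knocked a few centimetres aside while the robot is not near it.
Once in a run the grip may slacken for a moment while it holds something.
It also fails if it takes over 210 s, if anything falls off the work surface, if the arm or the gripper's body presses on something with over 40 N, if the wrist force passes 120 N, or if a joint passes its speed limit or range.

### The arm

A 6-joint arm with a two-finger parallel gripper is mounted at the origin on the work surface; the furniture and walls round the work are solid. World frame = base frame: x ahead of the robot, y to its left, z up, the work surface at z = 0. Lengths are in mm, angles in degrees, forces in N, time in s.
With the tool pointing down it reaches from about 350 to 850 mm from the base axis. Payload 8.1 kg.
Tool frame: the origin (TCP) lies midway between the tips of the shut fingers; the grasp point (between the pads) lies 19 mm behind it; z points along the fingers, y is the line along which they close (so a half turn about z gives the same grasp; the last joint's range is limited). The gripper opens to 85 mm and grips with 20 to 120 N. Pads are 22 mm wide; open, the fingers measure 114 mm over their backs; the gripper's body (76 mm by 85 mm) begins 54 mm behind the grasp point. The pads swing forward as they close: fully open they stand 13 mm farther back than shut.
Start: joints at [-72.273, 7.471, 85.268, -0, 87.261, -4.893], TCP at [230.794, -553.841, 231.292] pointing down, gripper open.
Joint ranges: [-169.43, 169.43], [-51.17, 129.36], [1.28, 143.12], [-76.62, 256.62], [0, 156.53], [-152.29, 152.29]. Speed limits (degrees/s): [136.94, 136.94, 159.86, 180, 180, 180].

### API

Orientations are given as [roll, pitch, yaw] about the fixed x, y, z axes, in that order (R = Rz(yaw) Ry(pitch) Rx(roll)).
In Python, from bench import sense, snapshot, camera_params, hand_in, masks_of, pinpoint gives the robot as it stands.
- The arm moves only by the tool step_arm, never from a script. Its argument "targets" is a list of rows, each an object with "angular": the turn, a rotation vector about the tool's x, y, z scaled (see below), a list of three; "dp": the shift along the tool's x, y, z scaled (see below), a list of three; "fingers": the closure, from 0 (fully open) to 1 (shut). A call has exactly 8 rows; each row is the pose to reach, as a shift and turn from the pose commanded when the call began, along the tool's axes at that moment, turning the shorter way round; what a row does not reach only later rows make up. The controller multiplies each number of a shift by 0.2 m and each number of a turn by 180 degrees. A row lasts 1/8 s, in which the tool goes at most 62.5 mm and 10.7 degrees, less where a joint would pass 70% of its speed; a pose out of reach is approached as far as the arm can. A call with a number of a shift or a turn outside -1 to 1 is refused whole. A call with a gripper value outside its range is refused whole. The fingers move at their own pace and stop on an object; "newtons" is the grip in N (left out, the last holds). Time passes only in rows, so rows that repeat a pose let the fingers close, or fill a call up. It gives the time, the measured TCP pose, the force, the opening and the grip force at its end, in the units of the state.
- sense(): the state, without advancing time (a new reading comes with each control period).
- snapshot(name): name is "side" or "top"; returns the picture (400x640x3 uint8, blue, green, red); there is no depth.
- camera_params(name): a dict with "vfov" (degrees; the focal length in pixels is half the picture's height over the tangent of half this angle, whatever the lens; pixels are square), "cx", "cy" (the principal point, pixels), "R" (3x3) and "t" (3): a world point X has camera coordinates R X + t. Camera axes: x right, y down, z forward; pixel columns grow to the right and rows downward; lengths in mm; the calibration is good to about 2 mm. A picture is of the moment at which its call begins. camera_params takes no time and is no camera call.
- hand_in(): hands the job in; it is judged then, once.
Trained networks look in the newest picture that a camera, given by its name, has taken for a name from the list of things; names that differ only in an ending like _2 or _b are one class to them, and where a whole thing is asked for, a point or a joint stands for the part that bears it (a point fixed in the world has none). Each returns a list of dicts, best first, with "conf" (0 to 1); they miss things now and then, are a little off and sometimes report something else, mostly with a low value. They report only what shows in the picture. A call takes as long as a camera call.
- masks_of(camera, label): "pixels" (400x640 bool, what is visible of it) and "at" ([column, row] in pixels, amid what is visible of it).
- pinpoint(camera, label): "at" ([column, row] in pixels: a listed point, or the origin of a listed thing).
The state is a dict: "time": time; "joint_pos": joint angles; "qd": joint speeds; "joint_efforts": joint torques, N m; "tool_pos": TCP position; "tcp_rot": TCP orientation; "ft_force": force on the tool from outside, world axes, zero at the start; "wrist_torque": the same for the moment, N m; "finger_gap": finger opening in mm; "grip_force": force on a finger pad.
Only numpy, scipy, OpenCV 4.12 (cv2) and the standard library are available. Lean on these libraries where they do the work, as an engineer would, in place of code of your own. Each camera call takes 0.05 s, during which the arm holds its last target. There are 200 camera calls.

## Working session

There is one attempt and no reset: what is moved stays moved. The work goes in short steps, Python scripts to look and compute and a tool call to move; the robot and the scene stay as the last step left them, time stands still between calls to the robot, and variables do not carry over. Pictures are saved under pics/ and viewed, at most 14 in all, crops included, and the job is handed in when it is done.

Besides the shell and the picture viewer there is one more tool, called after "Call:" as name(argument=value, ...), one argument or row to a line, values as JSON. step_arm: Moves the arm, as the interface text tells. Its arguments: {"type":"object","properties":{"targets":{"type":"array","items":{"type":"object","properties":{"angular":{"type":"array","items":{"type":"number","minimum":-1,"maximum":1}},"dp":{"type":"array","items":{"type":"number","minimum":-1,"maximum":1}},"fingers":{"type":"number"}}}},"newtons":{"type":"number"}},"required":["targets"]}

```bash
mkdir -p pics; ls; cat > h.py <<'E'
import numpy as np,cv2
from bench import sense,snapshot,camera_params,hand_in,masks_of,pinpoint
from scipy.spatial.transform import Rotation as Rn
def cam(n):
    p=camera_params(n);f=200/np.tan(np.radians(p['vfov'])/2)
    return f,p['cx'],p['cy'],np.array(p['R']),np.array(p['t'])
def ray(n,px):
    f,cx,cy,R,t=cam(n);d=R.T@np.array([(px[0]-cx)/f,(px[1]-cy)/f,1]);return -R.T@t,d/np.linalg.norm(d)
def onz(n,px,z):
    o,d=ray(n,px);return o+d*(z-o[2])/d[2]
def tri(a,b):
    (o1,d1),(o2,d2)=ray('top',a),ray('side',b)
    s=np.linalg.lstsq(np.c_[d1,-d2],o2-o1,rcond=None)[0]
    p,q=o1+s[0]*d1,o2+s[1]*d2;return (p+q)/2,np.linalg.norm(p-q)
def proj(n,X):
    f,cx,cy,R,t=cam(n);c=R@np.array(X)+t;return np.array([f*c[0]/c[2]+cx,f*c[1]/c[2]+cy])
E
python3 - <<'E'
from h import *
np.set_printoptions(precision=1,suppress=True)
print(sense())
for n in('top','side'):
    cv2.imwrite(f'pics/{n}0.png',snapshot(n));f,cx,cy,R,t=cam(n);print(n,f,cx,cy,R,-R.T@t)
L='round_jig round_nest round_grip round_pad round_drilled round_blank square_jig square_nest square_grip square_pad square_drilled square_blank tray'.split()
for l in L:
    r={n:[(np.round(d['at'],1),round(d['conf'],2)) for d in pinpoint(n,l)[:3]] for n in('top','side')}
    print(l,r,end=' ')
    if r['top'] and r['side']: print(tri(r['top'][0][0],r['side'][0][0]))
    else: print()
E
```

```text
pics
{'time': 0.0, 'joint_pos': array([-72.3,   7.5,  85.3,   0. ,  87.3,  -4.9]), 'qd': array([-0. , -0. ,  0. , -0. , -0. , -0.1]), 'joint_efforts': array([ -0. , -56.9, -50.1,  -0. ,   0. ,  -0. ]), 'tool_pos': array([ 230.6, -553.3,  230.2]), 'tcp_rot': array([-179.9,   -0. ,   22.6]), 'ft_force': array([-0.2,  0.4,  0.4]), 'wrist_torque': array([ 0., -0.,  0.]), 'grip_force': 0.0, 'finger_gap': 85.22580284454061}
top 514.386400252352 320.69502947297775 192.50625313738837 [[-0.  -1.   0. ]
 [-1.   0.  -0.1]
 [ 0.1 -0.  -1. ]] [ 263.4  -81.6 1557.9]
side 420.15520999908904 319.5222552973668 199.17190880241452 [[-1.   0.  -0. ]
 [ 0.   0.6 -0.8]
 [-0.  -0.8 -0.6]] [513.1 842.7 728.4]
round_jig {'top': [(array([211.8, 183.9]), 0.82)], 'side': [(array([322.6, 311.8]), 0.67)]} (array([496.7, 234.1, -10.7]), np.float64(7.259218367224807))
round_nest {'top': [(array([186.3, 187.3]), 0.68), (array([247.1, 226.5]), 0.28)], 'side': [(array([324.7, 332.4]), 0.86), (array([324.1, 325.4]), 0.72)]} (array([489.5, 305.8,  10.8]), np.float64(4.3102819663616945))
round_grip {'top': [(array([236.2
[... 1183 characters left out ...]
 [(array([394.3, 215.2]), 0.39)], 'side': [(array([311.3, 197.5]), 0.47)]} (array([ 459. , -347.5, -121.9]), np.float64(101.81610221697392))
square_drilled {'top': [(array([336.9, 177.4]), 0.57), (array([388.4, 181. ]), 0.22)], 'side': [(array([315.1, 194.6]), 0.41)]} (array([ 504.1, -148.8,   37.5]), np.float64(10.528833940673211))
square_blank {'top': [(array([235. , 180.7]), 0.6), (array([190.8, 218.3]), 0.51)], 'side': [(array([372.4, 330.5]), 0.95), (array([325.2, 332.1]), 0.42)]} (array([448.6, 199.1, -88.6]), np.float64(153.8416946203653))
tray {'top': [(array([278.3, 188.1]), 0.8)], 'side': [(array([322.4, 245.1]), 0.8)]} (array([484.6,  28.4,  -0.2]), np.float64(1.3230822020021529))
```

```bash
python3 - <<'E'
import cv2
a=cv2.imread('pics/top0.png')[130:260,140:440];cv2.imwrite('pics/topc.png',cv2.resize(a,None,fx=2.66,fy=2.66,interpolation=2))
a=cv2.imread('pics/side0.png')[130:390,200:480];cv2.imwrite('pics/sidec.png',cv2.resize(a,None,fx=2.25,fy=2.25,interpolation=2))
E
```

```text
(no output)
```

View pics/topc.png

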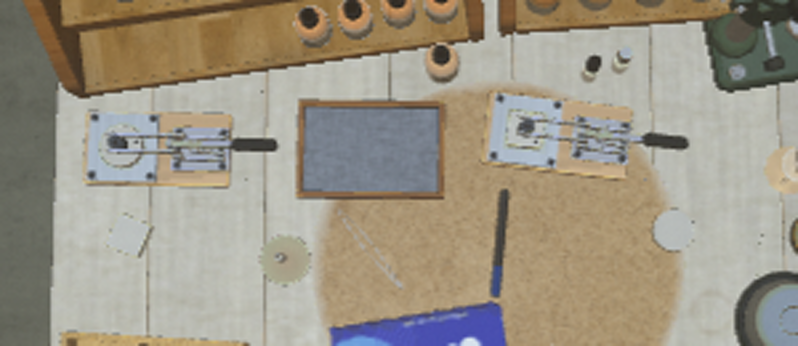

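View pics/sidec.png

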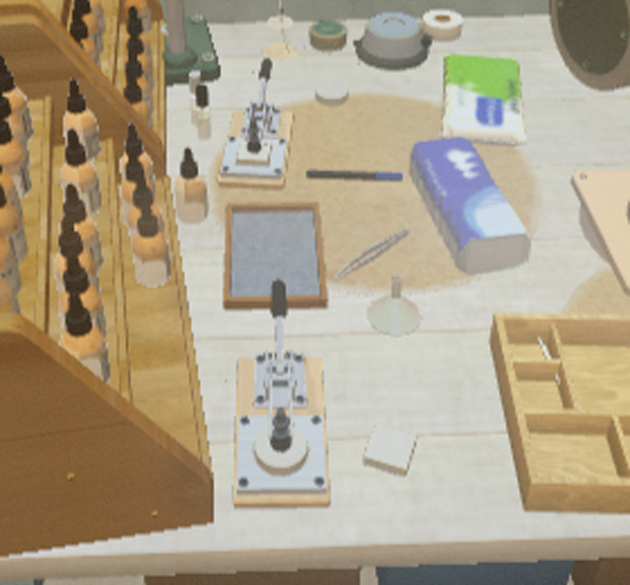

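The top view shows the round jig at left (nest ≈(186,184)), the square jig at right (nest ≈(337,178)), and the tray between them. The round blank is at ≈(393,216) and the square blank at ≈(189,218). Both nests hold a stone under a locked clamp. I'll zoom in for precise jig features.

```bash
python3 - <<'E'
import cv2,numpy as np
T=cv2.imread('pics/top0.png');S=cv2.imread('pics/side0.png')
def c(I,x,y,w=66,h=50,s=6):
    a=cv2.resize(I[y:y+h,x:x+w],None,fx=s,fy=s,interpolation=2)
    for k in range(0,w,10): cv2.putText(a,str(x+k),(k*s,8),0,.3,(0,0,255)); cv2.line(a,(k*s,8),(k*s,12),(0,0,255))
    for k in range(0,h,10): cv2.putText(a,str(y+k),(0,k*s+4),0,.3,(0,0,255))
    return a
m=np.vstack([np.hstack([c(T,168,165),c(T,318,160)]),np.hstack([c(S,300,310,66,50),c(S,290,160,66,50)])])
cv2.imwrite('pics/m.png',m)
E
```

```text
(no output)
```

View pics/m.png

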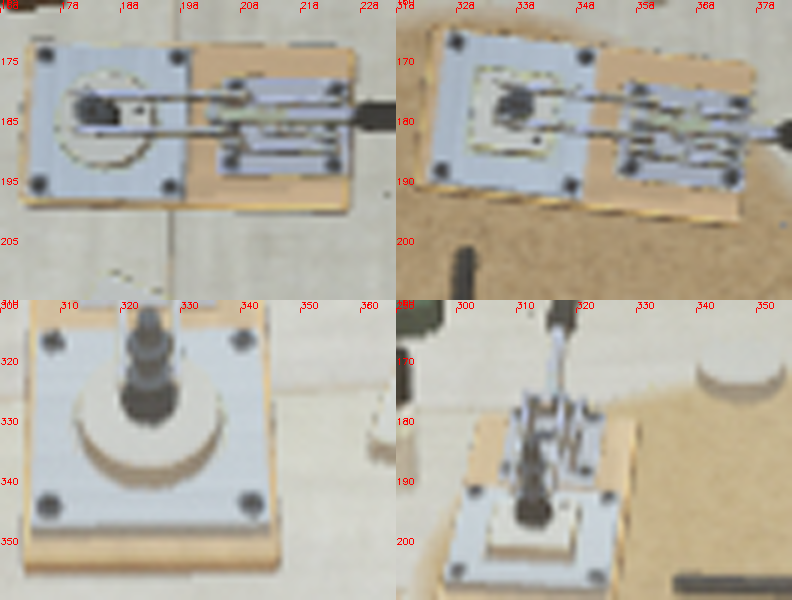

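The stones carry cord holes, so both are drilled stones: round hole at ≈(191,183), square hole at ≈(341,183). The plate screws are clear in both views, so I'll triangulate those.

```bash
cat > m1.py <<'E'
from h import *
np.set_printoptions(precision=1,suppress=True)
T=cv2.imread('pics/top0.png');S=cv2.imread('pics/side0.png')
def ref(I,s,r=3):
    g=cv2.cvtColor(I,6).astype(float);c=np.array(s)-.4
    for _ in range(4):
        x0,y0=np.round(c).astype(int);yy,xx=np.mgrid[y0-r:y0+r+1,x0-r:x0+r+1]
        p=g[y0-r:y0+r+1,x0-r:x0+r+1];w=np.clip(np.median(p)-25-p,0,None)*(np.hypot(xx-c[0],yy-c[1])<2.6)
        c=np.array([(w*xx).sum(),(w*yy).sum()])/w.sum()
    return c
P={'round':dict(t=[(175.5,174),(197.5,174.5),(174.5,195.7),(196.3,196.2)],c=[(206.5,179.5),(224,179.7),(206.5,191.8),(223.7,192.5)],s=[(340.3,316.7),(308.7,316.8)],sa=[(308.7,316.8),(340.3,316.7),(308.2,344.2),(341.8,343.8)]),
'square':dict(t=[(328.2,167),(349.7,169.5),(325.7,188.3),(347.2,191)],c=[(358.2,175),(375.2,177.2),(356.8,188),(373.8,189.7)],sa=[(303.2,191.8),(325.3,192.8),(300.3,205.2),(323.5,206)])}
for k,d in P.items():
    t=np.array([ref(T,s) for s in d['t']]);c=np.array([ref(T,s) for s in d['c']]);s=np.array([ref(S,q) for q in d['sa']])
    print(k,'top',t.tolist() if 0 else t.round(1).tolist(),'side',s.round(1).tolist())
    # order match: side row(far=low y): left=high x
    tt=t[[1,3,0,2]]  # high-x/low-y, low-x/low-y, high-x/high-y, low-x/high-y
    X=[tri(a,b) for a,b in zip(tt,s)]
    for x in X: print('  ',x[0],round(x[1],1))
    W=np.array([onz('top',a,20)[:2] for a in tt]);V=np.array([onz('side',a,20)[:2] for a in s])
    C=np.array([onz('top',a,16)[:2] for a in c])
    for n,w in('top',W),('side',V):
        ax=(w[2]+w[3]-w[0]-w[1])/2;ay=(w[1]-w[0]+w[3]-w[2])/2
        print(n,'centre',w.mean(0),'yaw',np.degrees(np.arctan2(ax[1],ax[0])),np.degrees(np.arctan2(ay[1],ay[0]))+90,np.hypot(*ax),np.hypot(*ay))
    v=W.mean(0)-C.mean(0);print('clampc',C.mean(0),np.degrees(np.arctan2(v[1],v[0])),np.hypot(*v))
E
cat > m2.py <<'E'
from h import *
import sys
np.set_printoptions(precision=1,suppress=True)
def blanks():
    for n in('top','side'):
        I=snapshot(n)
        for l in('round_blank','square_blank','tray'):
            for d in masks_of(n,l)[:2]:
                m=d['pixels'].astype(np.uint8);ys,xs=np.nonzero(m);(c,s,a)=cv2.minAreaRect(np.c_[xs,ys].astype(np.float32))
                cc=[xs.mean(),ys.mean()]
                print(n,l,round(d['conf'],2),m.sum(),np.array(cc),'rect',np.array(c),np.array(s),round(a,1),'z14',onz(n,cc,14)[:2],'z7',onz(n,cc,7)[:2])
blanks()
E
python3 m1.py; python3 m2.py
```

```text
round top [[175.2, 173.7], [197.5, 174.2], [174.0, 195.3], [196.2, 195.7]] side [[308.4, 316.4], [340.0, 316.1], [307.7, 343.8], [341.5, 343.4]]
   [525.  271.   20.2] 1.7
   [459.1 273.6  20.8] 1.9
   [527.1 338.1  21.2] 1.4
   [461.  339.9  21.2] 1.6
top centre [494.  305.7] yaw 88.29840627019402 268.1189757462562 66.98637400535598 65.85531006583281
side centre [492.2 305.2] yaw 88.1575901340305 268.2805475128664 66.2447490947285 66.15523668504726
clampc [490.5 218.2] 87.6851583117215 87.5976034535308
square top [[327.6, 166.4], [349.2, 169.1], [325.1, 188.1], [346.7, 190.6]] side [[302.6, 191.3], [324.8, 192.3], [299.8, 205.1], [323.1, 206.1]]
   [ 536.2 -187.8   22.3] 2.0
   [ 470.6 -179.    22.6] 1.7
   [ 544.9 -122.3   20.2] 2.6
   [ 478.7 -114.    20.3] 2.5
top centre [ 508.9 -151. ] yaw 82.64197239293883 262.65928966768274 65.86723619754494 66.57535572842656
side centre [ 506.5 -152.3] yaw 83.25662513995334 262.84579057031453 69.02120291263702 66.47318042896735
clampc [ 497.5 -238.1] 82.53362843206015 87.9040803313885
top round_blank 0.59 1480 [352.1 180.9] rect [359.2 182.3] [75.4 28.2] 6.9 z14 [ 502.2 -196.6] z7 [ 503.3 -197.1]
top square_blank 0.67 178 [187.8 217.9] rect [187.8 218.1] [13.4 13.5] 23.2 z14 [394.1 298.6] z7 [394.7 300.3]
top tray 0.75 2100 [279.  186.1] rect [278.8 185.8] [57.2 37.8] 1.5 z14 [488.1  25.3] z7 [489.1  25.8]
top tray 0.7 158 [225.  183.9] rect [223. 184.] [ 4. 40.] 90.0 z14 [496.2 188.8] z7 [497.3 190. ]
side square_blank 0.9 379 [373.  329.7] rect [373.  329.5] [19.9 19.3] 18.4 z14 [393.2 305.3] z7 [392. 300.]
side tray 0.67 2008 [321.4 243.5] rect [322. 244.] [48. 46.] 90.0 z14 [488.2  38. ] z7 [487.9  30.1]
```

```bash
cat > mv.py <<'E'
import json,os,numpy as np
def cmd():
    return json.load(open('cmd.json')) if os.path.exists('cmd.json') else [230.794,-553.841,231.292,22.6]
def plan(wps,N=None,save=True):
    """wps: (x,y,z,yaw,fingers,rows); linear interpolation over rows"""
    c=cmd();p=np.array(c[:4]);y0=np.radians(c[3])
    A=np.array([[np.cos(y0),np.sin(y0),0],[np.sin(y0),-np.cos(y0),0],[0,0,-1]])
    rows=[];last=p
    for w in wps:
        q=np.array(w[:4],float)
        for k in range(1,w[5]+1): rows.append((last+(q-last)*k/w[5],w[4]))
        last=q
    assert len(rows)<=8,len(rows)
    while len(rows)<8: rows.append(rows[-1])
    out=[]
    for q,f in rows:
        d=np.round(A@(q[:3]-p[:3])/200,3);a=round(-(q[3]-p[3])/180,3)
        assert abs(d).max()<=1,('too far',d)
        out.append({"dp":(d+0.).tolist(),"angular":[0,0,a+0.],"fingers":f})
    d=np.array(out[-1]['dp'])*200
    e=p[:3]+A.T@d
    if save: json.dump(list(e)+[p[3]-out[-1]['angular'][2]*180],open('cmd.json','w'))
    print(json.dumps(out).replace('}, ','},\n'))
class J:
    def __init__(s,nest,yaw): 
        s.n=np.array(nest);s.yaw=yaw;c,q=np.cos(np.radians(yaw)),np.sin(np.radians(yaw));s.x=np.array([c,q]);s.y=np.array([-q,c])
    def w(s,x,y=0): return (s.n+(x-66)*s.x+y*s.y).tolist()
RD=J((493.2,305.4),88.2);SQ=J((507.8,-151.6),82.7)
E
python3 - <<'E'
from h import *
from mv import *
np.set_printoptions(precision=1,suppress=True)
print(RD.w(-87),SQ.w(-87))
for n,wins in(('top',dict(rb=(378,202,408,230),sb=(176,205,202,232))),('side',dict(rb=(335,162,366,184),sb=(358,316,390,344)))):
    I=cv2.imread(f'pics/{n}0.png')
    for k,(a,b,c,d) in wins.items():
        g=I[b:d,a:c].min(2).astype(float); print(n,k); print(g[::1,::1].astype(int)) if k=='rb' and n=='top' else 0
        th,m=cv2.threshold(g.astype(np.uint8),0,255,16+0)if 0 else cv2.threshold(g.astype(np.uint8),0,255,8)
        nn,lab,st,ce=cv2.connectedComponentsWithStats(m);i=1+st[1:,4].argmax();ys,xs=np.nonzero(lab==i)
        cc=ce[i]+[a,b];print(th,st[i],cc,cv2.minAreaRect(np.c_[xs,ys].astype(np.float32)),onz(n,cc,14))
plan([(400,-430,231,60,0,5),(430,-400,200,75,0,2)])
E
```

```text
[488.3941538610464, 152.47549626404304] [488.3591148839934, -303.35984971627454]
top rb
[[115 111 112 110 114 117 115 115 123 130 141 149 158 168 177 179 182 183
  184 187 182 177 173 171 173 176 177 180 182 184]
 [108 116 121 120 117 115 112 116 120 127 142 146 156 166 174 173 181 185
  186 189 181 174 171 173 173 175 177 177 179 181]
 [113 115 119 121 114 110 111 111 116 125 136 146 156 163 174 176 181 184
  183 185 179 177 174 175 176 177 176 178 182 182]
 [113 112 116 116 112 110 106 106 117 124 131 137 150 161 170 177 179 182
  181 181 180 178 176 175 177 175 175 178 180 181]
 [112 117 122 107 104  99  99 109 108 116 124 128 146 158 171 174 178 178
  180 182 180 178 175 174 176 174 172 176 178 177]
 [111 117 109 108 107 102 104 111 107 110 119 128 145 157 163 164 175 179
  180 184 182 177 172 175 177 178 176 180 180 178]
 [111 105 106 110 118 114 113 123 126 126 119 129 139 150 130 132 136 172
  179 183 180 176 171 175 174 171 174 176 177 176]
 [107 105 121 115 121 120 117 122 122 117 116 147 158 181 182 183 182 182
  177 178 178 175 169 171 171 169 171 174 176 175]
 [105 113 11
[... 2432 characters left out ...]
 148
  160 160 173 174 175 177 175 173 172 174 177 177]]
146.0 [  8   0  22  28 507] [398.1 214.9] ((18.5, 13.5), (27.0, 21.0), 90.0) [ 397.1 -333.4   14. ]
top sb
156.0 [  0   0  20  27 503] [185.  217.7] ((9.5, 13.0), (26.0, 19.0), 90.0) [394.8 307.   14. ]
side rb
165.0 [  0   0  31  13 340] [349.3 167.1] ((15.0, 6.0), (12.0, 30.0), 90.0) [ 382.7 -332.3   14. ]
side sb
172.0 [  0   0  32  28 801] [373.7 328.7] ((15.5, 13.5), (27.0, 31.0), 90.0) [391.6 303.   14. ]Traceback (most recent call last):
  File "<stdin>", line 12, in <module>
  File "mv.py", line 18, in plan
    assert abs(d).max()<=1,('too far',d)
           ^^^^^^^^^^^^^^^
AssertionError: ('too far', array([ 1. , -0.2,  0. ]))
```

```bash
python3 - <<'E'
from h import *
from mv import *
print(onz('top',(393,215.9),14))
plan([(350,-450,231,80,0,6)])
E
```

```text
[ 394.25435481 -317.97999262   14.        ]
[{"dp": [0.125, -0.042, 0.0], "angular": [0, 0, -0.053], "fingers": 0},
{"dp": [0.25, -0.083, 0.0], "angular": [0, 0, -0.106], "fingers": 0},
{"dp": [0.375, -0.125, 0.001], "angular": [0, 0, -0.159], "fingers": 0},
{"dp": [0.5, -0.167, 0.001], "angular": [0, 0, -0.213], "fingers": 0},
{"dp": [0.625, -0.209, 0.001], "angular": [0, 0, -0.266], "fingers": 0},
{"dp": [0.75, -0.25, 0.001], "angular": [0, 0, -0.319], "fingers": 0},
{"dp": [0.75, -0.25, 0.001], "angular": [0, 0, -0.319], "fingers": 0},
{"dp": [0.75, -0.25, 0.001], "angular": [0, 0, -0.319], "fingers": 0}]
```

Call:
step_arm(
  targets=[
    {"dp":[0.125,-0.042,0],"angular":[0,0,-0.053],"fingers":0},
    {"dp":[0.25,-0.083,0],"angular":[0,0,-0.106],"fingers":0},
    {"dp":[0.375,-0.125,0.001],"angular":[0,0,-0.159],"fingers":0},
    {"dp":[0.5,-0.167,0.001],"angular":[0,0,-0.213],"fingers":0},
    {"dp":[0.625,-0.209,0.001],"angular":[0,0,-0.266],"fingers":0},
    {"dp":[0.75,-0.25,0.001],"angular":[0,0,-0.319],"fingers":0},
    {"dp":[0.75,-0.25,0.001],"angular":[0,0,-0.319],"fingers":0},
    {"dp":[0.75,-0.25,0.001],"angular":[0,0,-0.319],"fingers":0},
  ],
)

```text
time: 2.8
tool_pos: [349.7, -450.3, 231.1]
tcp_rot: [-180.0, 0.0, 79.9]
ft_force: [-1.1, -0.1, -0.4]
finger_gap: 85.1
grip_force: 0.0
```

```bash
python3 - <<'E'
from mv import *
print(cmd())
x,y=SQ.w(-87)
plan([(x,y,180,82.7,0,4),(x,y,110,82.7,0,3)])
E
```

```text
[350.0607664339569, -450.0361907453804, 231.092, 80.02000000000001]
[{"dp": [0.211, 0.138, 0.064], "angular": [0, 0, -0.004], "fingers": 0},
{"dp": [0.421, 0.277, 0.128], "angular": [0, 0, -0.007], "fingers": 0},
{"dp": [0.632, 0.415, 0.192], "angular": [0, 0, -0.011], "fingers": 0},
{"dp": [0.842, 0.554, 0.255], "angular": [0, 0, -0.015], "fingers": 0},
{"dp": [0.842, 0.554, 0.372], "angular": [0, 0, -0.015], "fingers": 0},
{"dp": [0.842, 0.554, 0.489], "angular": [0, 0, -0.015], "fingers": 0},
{"dp": [0.842, 0.554, 0.605], "angular": [0, 0, -0.015], "fingers": 0},
{"dp": [0.842, 0.554, 0.605], "angular": [0, 0, -0.015], "fingers": 0}]
```

Call:
step_arm(
  targets=[
    {"dp":[0.211,0.138,0.064],"angular":[0,0,-0.004],"fingers":0},
    {"dp":[0.421,0.277,0.128],"angular":[0,0,-0.007],"fingers":0},
    {"dp":[0.632,0.415,0.192],"angular":[0,0,-0.011],"fingers":0},
    {"dp":[0.842,0.554,0.255],"angular":[0,0,-0.015],"fingers":0},
    {"dp":[0.842,0.554,0.372],"angular":[0,0,-0.015],"fingers":0},
    {"dp":[0.842,0.554,0.489],"angular":[0,0,-0.015],"fingers":0},
    {"dp":[0.842,0.554,0.605],"angular":[0,0,-0.015],"fingers":0},
    {"dp":[0.842,0.554,0.605],"angular":[0,0,-0.015],"fingers":0},
  ],
)

```text
time: 3.8
tool_pos: [486.3, -303.1, 107.8]
tcp_rot: [-179.8, -0.1, 82.6]
ft_force: [0.1, 0.3, -0.0]
finger_gap: 85.7
grip_force: 0.0
```

```bash
python3 - <<'E'
from mv import *
x,y=SQ.w(-87)
plan([(x,y,40,82.7,0,4),(x,y,40,82.7,0.75,3)])
E
```

```text
[{"dp": [0.0, 0.0, 0.088], "angular": [0, 0, 0.0], "fingers": 0},
{"dp": [0.0, 0.0, 0.175], "angular": [0, 0, 0.0], "fingers": 0},
{"dp": [0.0, 0.0, 0.263], "angular": [0, 0, 0.0], "fingers": 0},
{"dp": [0.0, 0.0, 0.35], "angular": [0, 0, 0.0], "fingers": 0},
{"dp": [0.0, 0.0, 0.35], "angular": [0, 0, 0.0], "fingers": 0.75},
{"dp": [0.0, 0.0, 0.35], "angular": [0, 0, 0.0], "fingers": 0.75},
{"dp": [0.0, 0.0, 0.35], "angular": [0, 0, 0.0], "fingers": 0.75},
{"dp": [0.0, 0.0, 0.35], "angular": [0, 0, 0.0], "fingers": 0.75}]
```

Call:
step_arm(
  targets=[
    {"dp":[0,0,0.088],"fingers":0},
    {"dp":[0,0,0.175],"fingers":0},
    {"dp":[0,0,0.263],"fingers":0},
    {"dp":[0,0,0.35],"fingers":0},
    {"dp":[0,0,0.35],"fingers":1},
    {"dp":[0,0,0.35],"fingers":1},
    {"dp":[0,0,0.35],"fingers":1},
    {"dp":[0,0,0.35],"fingers":1},
  ],
  newtons=30,
)

```text
validation failed for argument at $.ta...
```

```bash
python3 - <<'E'
from h import *
for i in range(3):
    s=sense();print(s['tool_pos'],s['tcp_rot'],s['ft_force'],s['finger_gap'],s['grip_force'],s['time'])
cv2.imwrite('pics/s1.png',cv2.resize(snapshot('side')[110:260,250:400],None,fx=4,fy=4,interpolation=2))
E
```

```text
[ 486.34349697 -303.09402024  107.78515509] [-1.79768117e+02 -1.16471607e-01  8.25855698e+01] [ 0.11404673  0.30735046 -0.02536291] 85.71578785802535 0.0 3.8
[ 486.34349697 -303.09402024  107.78515509] [-1.79768117e+02 -1.16471607e-01  8.25855698e+01] [ 0.11404673  0.30735046 -0.02536291] 85.71578785802535 0.0 3.8
[ 486.34349697 -303.09402024  107.78515509] [-1.79768117e+02 -1.16471607e-01  8.25855698e+01] [ 0.11404673  0.30735046 -0.02536291] 85.71578785802535 0.0 3.8
```

View pics/s1.png

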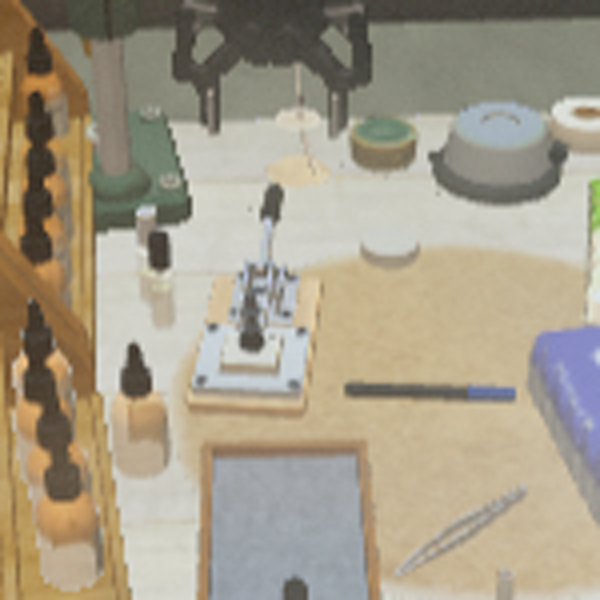

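The gripper hangs centred above the square jig's black sleeve at ≈(318,160). The call was refused because "angular" was missing, so I'm resending it.

Call:
step_arm(
  targets=[
    {"dp":[0,0,0.088],"angular":[0,0,0],"fingers":0},
    {"dp":[0,0,0.175],"angular":[0,0,0],"fingers":0},
    {"dp":[0,0,0.263],"angular":[0,0,0],"fingers":0},
    {"dp":[0,0,0.35],"angular":[0,0,0],"fingers":0},
    {"dp":[0,0,0.35],"angular":[0,0,0],"fingers":1},
    {"dp":[0,0,0.35],"angular":[0,0,0],"fingers":1},
    {"dp":[0,0,0.35],"angular":[0,0,0],"fingers":1},
    {"dp":[0,0,0.35],"angular":[0,0,0],"fingers":1},
  ],
  newtons=30,
)

```text
time: 4.85
tool_pos: [488.8, -303.7, 40.9]
tcp_rot: [179.9, 0.0, 82.7]
ft_force: [-0.9, -1.6, 1.6]
finger_gap: 13.3
grip_force: 32.4
```

```bash
python3 - <<'E'
from h import *
snapshot('side')
s=sense();print(s['tool_pos'],s['tcp_rot'],s['ft_force'],s['wrist_torque'],s['finger_gap'],s['grip_force'],s['time'])
E
```

```text
[ 488.6652216  -303.69847821   40.89068371] [1.79942818e+02 4.05218147e-02 8.27362141e+01] [ 0.56829369 -0.50664316  1.66571427] [ 0.00883279  0.08533179 -0.03603163] 12.947942947041113 29.940322637557983 4.9
```

```bash
cat >> mv.py <<'E'
PATH=[(-87,58),(-86.5,61.5),(-86,65),(-85.5,74),(-85,83),(-85.5,92),(-86,100),(-86,110),(-83,115),(-77.5,118.5),(-72,121),(-64,122.5),(-56,123)]
def follow(j,pts,f=1,dz=-18,dx=0):
    plan([(*j.w(x+dx),z+dz,j.yaw,f,1) for x,z in pts])
E
python3 - <<'E'
from mv import *
follow(SQ,PATH[1:9]);follow(SQ,[*PATH[9:],(-55,123)])
E
```

```text
[{"dp": [0.003, 0.0, -0.017], "angular": [0, 0, 0.0], "fingers": 1},
{"dp": [0.005, 0.0, -0.035], "angular": [0, 0, 0.0], "fingers": 1},
{"dp": [0.008, 0.0, -0.08], "angular": [0, 0, 0.0], "fingers": 1},
{"dp": [0.01, 0.0, -0.125], "angular": [0, 0, 0.0], "fingers": 1},
{"dp": [0.008, 0.0, -0.17], "angular": [0, 0, 0.0], "fingers": 1},
{"dp": [0.005, 0.0, -0.21], "angular": [0, 0, 0.0], "fingers": 1},
{"dp": [0.005, 0.0, -0.26], "angular": [0, 0, 0.0], "fingers": 1},
{"dp": [0.02, 0.0, -0.285], "angular": [0, 0, 0.0], "fingers": 1}]
[{"dp": [0.028, 0.0, -0.017], "angular": [0, 0, 0.0], "fingers": 1},
{"dp": [0.055, 0.0, -0.03], "angular": [0, 0, 0.0], "fingers": 1},
{"dp": [0.095, 0.0, -0.037], "angular": [0, 0, 0.0], "fingers": 1},
{"dp": [0.135, 0.0, -0.04], "angular": [0, 0, 0.0], "fingers": 1},
{"dp": [0.14, 0.0, -0.04], "angular": [0, 0, 0.0], "fingers": 1},
{"dp": [0.14, 0.0, -0.04], "angular": [0, 0, 0.0], "fingers": 1},
{"dp": [0.14, 0.0, -0.04], "angular": [0, 0, 0.0], "fingers": 1},
{"dp": [0.14, 0.0, -0.04], "angular": [0, 0, 0.0], "fingers": 1}]
```

Call:
step_arm(
  targets=[
    {"dp":[0.003,0,-0.017],"angular":[0,0,0],"fingers":1},
    {"dp":[0.005,0,-0.035],"angular":[0,0,0],"fingers":1},
    {"dp":[0.008,0,-0.08],"angular":[0,0,0],"fingers":1},
    {"dp":[0.01,0,-0.125],"angular":[0,0,0],"fingers":1},
    {"dp":[0.008,0,-0.17],"angular":[0,0,0],"fingers":1},
    {"dp":[0.005,0,-0.21],"angular":[0,0,0],"fingers":1},
    {"dp":[0.005,0,-0.26],"angular":[0,0,0],"fingers":1},
    {"dp":[0.02,0,-0.285],"angular":[0,0,0],"fingers":1},
  ],
)

```text
time: 5.9
tool_pos: [488.5, -299.4, 97.2]
tcp_rot: [-180.0, 0.0, 82.7]
ft_force: [2.3, -5.5, -11.3]
finger_gap: 13.1
grip_force: 29.2
```

Call:
step_arm(
  targets=[
    {"dp":[0.028,0,-0.017],"angular":[0,0,0],"fingers":1},
    {"dp":[0.055,0,-0.03],"angular":[0,0,0],"fingers":1},
    {"dp":[0.095,0,-0.037],"angular":[0,0,0],"fingers":1},
    {"dp":[0.135,0,-0.04],"angular":[0,0,0],"fingers":1},
    {"dp":[0.14,0,-0.04],"angular":[0,0,0],"fingers":1},
    {"dp":[0.14,0,-0.04],"angular":[0,0,0],"fingers":1},
    {"dp":[0.14,0,-0.04],"angular":[0,0,0],"fingers":1},
    {"dp":[0.14,0,-0.04],"angular":[0,0,0],"fingers":1},
  ],
)

```text
time: 6.9
tool_pos: [492.9, -273.4, 107.5]
tcp_rot: [179.9, 0.2, 82.7]
ft_force: [-2.8, -3.3, 6.6]
finger_gap: 12.7
grip_force: 29.6
```

```bash
python3 - <<'E'
from h import *
cv2.imwrite('pics/s2.png',cv2.resize(snapshot('side')[110:260,250:400],None,fx=4,fy=4,interpolation=2))
E
```

```text
(no output)
```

View pics/s2.png

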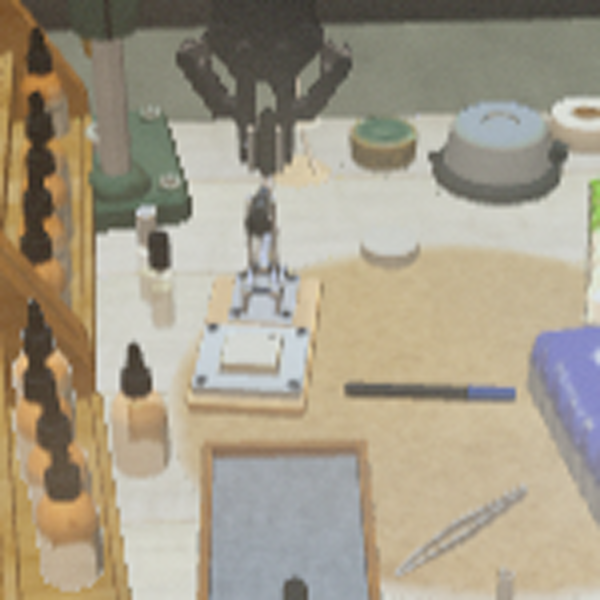

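The square clamp's arm is upright and the drilled tile lies bare in its nest (≈(313,198) in the full picture). Next I release the handle and go for the tile.

```bash
python3 - <<'E'
from mv import *
x,y=SQ.w(-55);a,b=SQ.w(66)
plan([(x,y,105,82.7,0.2,2),(x,y,200,82.7,.25,2),(a,b,170,82.7,.25,3)])
plan([(a,b,60,82.7,.28,3),(a,b,23,82.7,.28,2),(a,b,21.5,82.7,.28,1),(a,b,21.5,82.7,1,2)])
E
```

```text
[{"dp": [0.0, 0.0, 0.0], "angular": [0, 0, 0.0], "fingers": 0.2},
{"dp": [0.0, 0.0, 0.0], "angular": [0, 0, 0.0], "fingers": 0.2},
{"dp": [0.0, 0.0, -0.237], "angular": [0, 0, 0.0], "fingers": 0.25},
{"dp": [0.0, 0.0, -0.475], "angular": [0, 0, 0.0], "fingers": 0.25},
{"dp": [0.202, 0.0, -0.425], "angular": [0, 0, 0.0], "fingers": 0.25},
{"dp": [0.403, 0.0, -0.375], "angular": [0, 0, 0.0], "fingers": 0.25},
{"dp": [0.605, 0.0, -0.325], "angular": [0, 0, 0.0], "fingers": 0.25},
{"dp": [0.605, 0.0, -0.325], "angular": [0, 0, 0.0], "fingers": 0.25}]
[{"dp": [0.0, 0.0, 0.183], "angular": [0, 0, 0.0], "fingers": 0.28},
{"dp": [0.0, 0.0, 0.367], "angular": [0, 0, 0.0], "fingers": 0.28},
{"dp": [0.0, 0.0, 0.55], "angular": [0, 0, 0.0], "fingers": 0.28},
{"dp": [0.0, 0.0, 0.643], "angular": [0, 0, 0.0], "fingers": 0.28},
{"dp": [0.0, 0.0, 0.735], "angular": [0, 0, 0.0], "fingers": 0.28},
{"dp": [0.0, 0.0, 0.743], "angular": [0, 0, 0.0], "fingers": 0.28},
{"dp": [0.0, 0.0, 0.743], "angular": [0, 0, 0.0], "fingers": 1},
{"dp": [0.0, 0.0, 0.743], "angular": [0, 0, 0.0], "fingers": 1}]
```

Call:
step_arm(
  targets=[
    {"dp":[0,0,0],"angular":[0,0,0],"fingers":0.2},
    {"dp":[0,0,0],"angular":[0,0,0],"fingers":0.2},
    {"dp":[0,0,-0.237],"angular":[0,0,0],"fingers":0.25},
    {"dp":[0,0,-0.475],"angular":[0,0,0],"fingers":0.25},
    {"dp":[0.202,0,-0.425],"angular":[0,0,0],"fingers":0.25},
    {"dp":[0.403,0,-0.375],"angular":[0,0,0],"fingers":0.25},
    {"dp":[0.605,0,-0.325],"angular":[0,0,0],"fingers":0.25},
    {"dp":[0.605,0,-0.325],"angular":[0,0,0],"fingers":0.25},
  ],
)

```text
time: 7.95
tool_pos: [507.0, -148.6, 168.9]
tcp_rot: [-179.9, -0.1, 82.9]
ft_force: [0.3, -0.3, -0.3]
finger_gap: 64.2
grip_force: 0.0
```

Call:
step_arm(
  newtons=22,
  targets=[
    {"dp":[0,0,0.183],"angular":[0,0,0],"fingers":0.28},
    {"dp":[0,0,0.367],"angular":[0,0,0],"fingers":0.28},
    {"dp":[0,0,0.55],"angular":[0,0,0],"fingers":0.28},
    {"dp":[0,0,0.643],"angular":[0,0,0],"fingers":0.28},
    {"dp":[0,0,0.735],"angular":[0,0,0],"fingers":0.28},
    {"dp":[0,0,0.743],"angular":[0,0,0],"fingers":0.28},
    {"dp":[0,0,0.743],"angular":[0,0,0],"fingers":0.6},
    {"dp":[0,0,0.743],"angular":[0,0,0],"fingers":0.6},
  ],
)

```text
time: 8.95
tool_pos: [508.8, -152.0, 22.9]
tcp_rot: [179.9, 0.0, 82.7]
ft_force: [-0.8, -0.5, -0.7]
finger_gap: 39.2
grip_force: 22.2
```

```bash
python3 - <<'E'
from h import *
snapshot('side')
s=sense();print(s['tool_pos'],s['tcp_rot'],s['ft_force'],s['wrist_torque'],s['finger_gap'],s['grip_force'],s['time'])
E
```

```text
[ 508.66775805 -151.93564985   22.81265762] [1.79869989e+02 3.51067468e-02 8.27426399e+01] [-0.61498649  0.28233203  2.93886452] [0.04526104 0.08023621 0.01214392] 39.1649251213265 22.500623166561127 9.0
```

```bash
python3 - <<'E'
from mv import *
a,b=SQ.w(66)
plan([(a,b,90,82.7,.6,3),(487,-10,90,88,.6,3),(487,-10,40,88,.6,2)])
plan([(487,-10,13.5,88,.6,3),(487,-10,13.5,88,.6,2),(487,-10,13.5,88,.32,3)])
E
```

```text
[{"dp": [0.0, 0.0, -0.114], "angular": [0, 0, 0.0], "fingers": 0.6},
{"dp": [0.0, 0.0, -0.228], "angular": [0, 0, 0.0], "fingers": 0.6},
{"dp": [0.0, 0.0, -0.343], "angular": [0, 0, 0.0], "fingers": 0.6},
{"dp": [0.23, -0.064, -0.343], "angular": [0, 0, -0.01], "fingers": 0.6},
{"dp": [0.46, -0.128, -0.343], "angular": [0, 0, -0.02], "fingers": 0.6},
{"dp": [0.689, -0.193, -0.343], "angular": [0, 0, -0.029], "fingers": 0.6},
{"dp": [0.689, -0.193, -0.218], "angular": [0, 0, -0.029], "fingers": 0.6},
{"dp": [0.689, -0.193, -0.093], "angular": [0, 0, -0.029], "fingers": 0.6}]
[{"dp": [0.0, 0.0, 0.044], "angular": [0, 0, 0.0], "fingers": 0.6},
{"dp": [0.0, 0.0, 0.089], "angular": [0, 0, 0.0], "fingers": 0.6},
{"dp": [0.0, 0.0, 0.133], "angular": [0, 0, 0.0], "fingers": 0.6},
{"dp": [0.0, 0.0, 0.133], "angular": [0, 0, 0.0], "fingers": 0.6},
{"dp": [0.0, 0.0, 0.133], "angular": [0, 0, 0.0], "fingers": 0.6},
{"dp": [0.0, 0.0, 0.133], "angular": [0, 0, 0.0], "fingers": 0.32},
{"dp": [0.0, 0.0, 0.133], "angular": [0, 0, 0.0], "fingers": 0.32},
{"dp": [0.0, 0.0, 0.133], "angular": [0, 0, 0.0], "fingers": 0.32}]
```

Call:
step_arm(
  targets=[
    {"dp":[0,0,-0.114],"angular":[0,0,0],"fingers":0.6},
    {"dp":[0,0,-0.228],"angular":[0,0,0],"fingers":0.6},
    {"dp":[0,0,-0.343],"angular":[0,0,0],"fingers":0.6},
    {"dp":[0.23,-0.064,-0.343],"angular":[0,0,-0.01],"fingers":0.6},
    {"dp":[0.46,-0.128,-0.343],"angular":[0,0,-0.02],"fingers":0.6},
    {"dp":[0.689,-0.193,-0.343],"angular":[0,0,-0.029],"fingers":0.6},
    {"dp":[0.689,-0.193,-0.218],"angular":[0,0,-0.029],"fingers":0.6},
    {"dp":[0.689,-0.193,-0.093],"angular":[0,0,-0.029],"fingers":0.6},
  ],
)

```text
time: 10.0
tool_pos: [487.6, -9.2, 40.7]
tcp_rot: [179.9, 0.0, 88.1]
ft_force: [-0.3, 0.1, 0.1]
finger_gap: 39.0
grip_force: 22.5
```

Call:
step_arm(
  targets=[
    {"dp":[0,0,0.044],"angular":[0,0,0],"fingers":0.6},
    {"dp":[0,0,0.089],"angular":[0,0,0],"fingers":0.6},
    {"dp":[0,0,0.133],"angular":[0,0,0],"fingers":0.6},
    {"dp":[0,0,0.133],"angular":[0,0,0],"fingers":0.6},
    {"dp":[0,0,0.133],"angular":[0,0,0],"fingers":0.6},
    {"dp":[0,0,0.133],"angular":[0,0,0],"fingers":0.32},
    {"dp":[0,0,0.133],"angular":[0,0,0],"fingers":0.32},
    {"dp":[0,0,0.133],"angular":[0,0,0],"fingers":0.32},
  ],
)

```text
time: 11.0
tool_pos: [486.8, -9.9, 13.5]
tcp_rot: [180.0, 0.0, 88.0]
ft_force: [0.6, -0.3, -0.6]
finger_gap: 58.0
grip_force: 0.0
```

```bash
python3 - <<'E'
from mv import *
x,y=RD.w(-87)
plan([(487,-10,150,88,.3,3),(x,y,130,88.2,0,4)])
plan([(x,y,40,88.2,0,4),(x,y,40,88.2,1,4)])
E
```

```text
[{"dp": [0.0, 0.0, -0.228], "angular": [0, 0, 0.0], "fingers": 0.3},
{"dp": [0.0, 0.0, -0.455], "angular": [0, 0, 0.0], "fingers": 0.3},
{"dp": [0.0, 0.0, -0.683], "angular": [0, 0, 0.0], "fingers": 0.3},
{"dp": [0.203, -0.005, -0.658], "angular": [0, 0, -0.001], "fingers": 0},
{"dp": [0.406, -0.011, -0.633], "angular": [0, 0, -0.001], "fingers": 0},
{"dp": [0.609, -0.016, -0.608], "angular": [0, 0, -0.001], "fingers": 0},
{"dp": [0.812, -0.022, -0.583], "angular": [0, 0, -0.001], "fingers": 0},
{"dp": [0.812, -0.022, -0.583], "angular": [0, 0, -0.001], "fingers": 0}]
[{"dp": [0.0, 0.0, 0.113], "angular": [0, 0, 0.0], "fingers": 0},
{"dp": [0.0, 0.0, 0.225], "angular": [0, 0, 0.0], "fingers": 0},
{"dp": [0.0, 0.0, 0.338], "angular": [0, 0, 0.0], "fingers": 0},
{"dp": [0.0, 0.0, 0.45], "angular": [0, 0, 0.0], "fingers": 0},
{"dp": [0.0, 0.0, 0.45], "angular": [0, 0, 0.0], "fingers": 1},
{"dp": [0.0, 0.0, 0.45], "angular": [0, 0, 0.0], "fingers": 1},
{"dp": [0.0, 0.0, 0.45], "angular": [0, 0, 0.0], "fingers": 1},
{"dp": [0.0, 0.0, 0.45], "angular": [0, 0, 0.0], "fingers": 1}]
```

Call:
step_arm(
  targets=[
    {"dp":[0,0,-0.228],"angular":[0,0,0],"fingers":0.3},
    {"dp":[0,0,-0.455],"angular":[0,0,0],"fingers":0.3},
    {"dp":[0,0,-0.683],"angular":[0,0,0],"fingers":0.3},
    {"dp":[0.203,-0.005,-0.658],"angular":[0,0,-0.001],"fingers":0},
    {"dp":[0.406,-0.011,-0.633],"angular":[0,0,-0.001],"fingers":0},
    {"dp":[0.609,-0.016,-0.608],"angular":[0,0,-0.001],"fingers":0},
    {"dp":[0.812,-0.022,-0.583],"angular":[0,0,-0.001],"fingers":0},
    {"dp":[0.812,-0.022,-0.583],"angular":[0,0,-0.001],"fingers":0},
  ],
)

```text
time: 12.0
tool_pos: [487.4, 154.7, 129.6]
tcp_rot: [-179.9, -0.0, 88.3]
ft_force: [0.3, -0.5, 0.2]
finger_gap: 85.6
grip_force: 0.0
```

Call:
step_arm(
  newtons=30,
  targets=[
    {"dp":[0,0,0.113],"angular":[0,0,0],"fingers":0},
    {"dp":[0,0,0.225],"angular":[0,0,0],"fingers":0},
    {"dp":[0,0,0.338],"angular":[0,0,0],"fingers":0},
    {"dp":[0,0,0.45],"angular":[0,0,0],"fingers":0},
    {"dp":[0,0,0.45],"angular":[0,0,0],"fingers":1},
    {"dp":[0,0,0.45],"angular":[0,0,0],"fingers":1},
    {"dp":[0,0,0.45],"angular":[0,0,0],"fingers":1},
    {"dp":[0,0,0.45],"angular":[0,0,0],"fingers":1},
  ],
)

```text
time: 13.0
tool_pos: [488.8, 152.6, 41.1]
tcp_rot: [179.9, -0.0, 88.1]
ft_force: [0.1, -0.6, 3.4]
finger_gap: 12.8
grip_force: 32.5
```

```bash
python3 - <<'E'
from mv import *
from h import *
snapshot('side')
s=sense();print(s['tool_pos'],s['tcp_rot'],s['ft_force'],s['wrist_torque'],s['finger_gap'],s['grip_force'],s['time'])
follow(RD,PATH[1:9]);follow(RD,[*PATH[9:],(-55,123)])
E
```

```text
[488.83277554 152.60444337  41.04851442] [ 1.79909999e+02 -1.69724665e-02  8.81451677e+01] [-0.77726328  0.0137089   4.16184581] [-0.07014948  0.0145439  -0.01774432] 13.290815406831769 30.03004789352417 13.05
[{"dp": [0.003, 0.0, -0.017], "angular": [0, 0, 0.0], "fingers": 1},
{"dp": [0.005, 0.0, -0.035], "angular": [0, 0, 0.0], "fingers": 1},
{"dp": [0.008, 0.0, -0.08], "angular": [0, 0, 0.0], "fingers": 1},
{"dp": [0.01, 0.0, -0.125], "angular": [0, 0, 0.0], "fingers": 1},
{"dp": [0.008, 0.0, -0.17], "angular": [0, 0, 0.0], "fingers": 1},
{"dp": [0.005, 0.0, -0.21], "angular": [0, 0, 0.0], "fingers": 1},
{"dp": [0.005, 0.0, -0.26], "angular": [0, 0, 0.0], "fingers": 1},
{"dp": [0.02, 0.0, -0.285], "angular": [0, 0, 0.0], "fingers": 1}]
[{"dp": [0.028, 0.0, -0.017], "angular": [0, 0, 0.0], "fingers": 1},
{"dp": [0.055, 0.0, -0.03], "angular": [0, 0, 0.0], "fingers": 1},
{"dp": [0.095, 0.0, -0.037], "angular": [0, 0, 0.0], "fingers": 1},
{"dp": [0.135, 0.0, -0.04], "angular": [0, 0, 0.0], "fingers": 1},
{"dp": [0.14, 0.0, -0.04], "angular": [0, 0, 0.0], "fingers": 1},
{"dp": [0.14, 0.0, -0.04], "angular": [0, 0, 0.0], "fingers": 1},
{"dp": [0.14, 0.0, -0.04], "angular": [0, 0, 0.0], "fingers": 1},
{"dp": [0.14, 0.0, -0.04], "angular": [0, 0, 0.0], "fingers": 1}]
```

Call:
step_arm(
  targets=[
    {"dp":[0.003,0,-0.017],"angular":[0,0,0],"fingers":1},
    {"dp":[0.005,0,-0.035],"angular":[0,0,0],"fingers":1},
    {"dp":[0.008,0,-0.08],"angular":[0,0,0],"fingers":1},
    {"dp":[0.01,0,-0.125],"angular":[0,0,0],"fingers":1},
    {"dp":[0.008,0,-0.17],"angular":[0,0,0],"fingers":1},
    {"dp":[0.005,0,-0.21],"angular":[0,0,0],"fingers":1},
    {"dp":[0.005,0,-0.26],"angular":[0,0,0],"fingers":1},
    {"dp":[0.02,0,-0.285],"angular":[0,0,0],"fingers":1},
  ],
)

```text
time: 14.05
tool_pos: [487.9, 155.7, 97.2]
tcp_rot: [-180.0, 0.1, 88.1]
ft_force: [3.7, -6.3, -10.5]
finger_gap: 13.2
grip_force: 29.4
```

Call:
step_arm(
  targets=[
    {"dp":[0.028,0,-0.017],"angular":[0,0,0],"fingers":1},
    {"dp":[0.055,0,-0.03],"angular":[0,0,0],"fingers":1},
    {"dp":[0.095,0,-0.037],"angular":[0,0,0],"fingers":1},
    {"dp":[0.135,0,-0.04],"angular":[0,0,0],"fingers":1},
    {"dp":[0.14,0,-0.04],"angular":[0,0,0],"fingers":1},
    {"dp":[0.14,0,-0.04],"angular":[0,0,0],"fingers":1},
    {"dp":[0.14,0,-0.04],"angular":[0,0,0],"fingers":1},
    {"dp":[0.14,0,-0.04],"angular":[0,0,0],"fingers":1},
  ],
)

```text
time: 15.05
tool_pos: [489.7, 184.4, 106.6]
tcp_rot: [179.9, 0.0, 88.1]
ft_force: [-0.3, -3.6, 6.0]
finger_gap: 12.7
grip_force: 29.9
```

```bash
python3 - <<'E'
from mv import *
from h import *
cv2.imwrite('pics/s3.png',cv2.resize(snapshot('side')[200:360,240:400],None,fx=3.7,fy=3.7,interpolation=2))
x,y=RD.w(-55);a,b=RD.w(66);w=RD.yaw
plan([(x,y,105,w,0.2,2),(x,y,200,w,.2,2),(a,b,170,w,.2,3)])
plan([(a,b,60,w,.2,3),(a,b,22,w,.2,2),(a,b,20.5,w,.2,1),(a,b,20.5,w,.6,2)])
E
```

```text
[{"dp": [0.0, 0.0, 0.0], "angular": [0, 0, 0.0], "fingers": 0.2},
{"dp": [0.0, 0.0, 0.0], "angular": [0, 0, 0.0], "fingers": 0.2},
{"dp": [0.0, 0.0, -0.237], "angular": [0, 0, 0.0], "fingers": 0.2},
{"dp": [0.0, 0.0, -0.475], "angular": [0, 0, 0.0], "fingers": 0.2},
{"dp": [0.202, 0.0, -0.425], "angular": [0, 0, 0.0], "fingers": 0.2},
{"dp": [0.404, -0.001, -0.375], "angular": [0, 0, 0.0], "fingers": 0.2},
{"dp": [0.605, -0.001, -0.325], "angular": [0, 0, 0.0], "fingers": 0.2},
{"dp": [0.605, -0.001, -0.325], "angular": [0, 0, 0.0], "fingers": 0.2}]
[{"dp": [0.0, 0.0, 0.183], "angular": [0, 0, 0.0], "fingers": 0.2},
{"dp": [0.0, 0.0, 0.367], "angular": [0, 0, 0.0], "fingers": 0.2},
{"dp": [0.0, 0.0, 0.55], "angular": [0, 0, 0.0], "fingers": 0.2},
{"dp": [0.0, 0.0, 0.645], "angular": [0, 0, 0.0], "fingers": 0.2},
{"dp": [0.0, 0.0, 0.74], "angular": [0, 0, 0.0], "fingers": 0.2},
{"dp": [0.0, 0.0, 0.748], "angular": [0, 0, 0.0], "fingers": 0.2},
{"dp": [0.0, 0.0, 0.748], "angular": [0, 0, 0.0], "fingers": 0.6},
{"dp": [0.0, 0.0, 0.748], "angular": [0, 0, 0.0], "fingers": 0.6}]
```

View pics/s3.png

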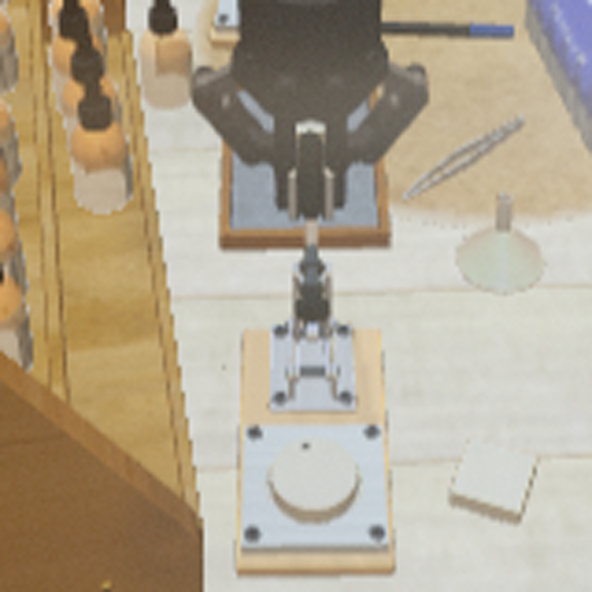

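The round clamp is upright and the drilled disc is free at ≈(325,330) in the full picture. Going to pick it.

Call:
step_arm(
  targets=[
    {"dp":[0,0,0],"angular":[0,0,0],"fingers":0.2},
    {"dp":[0,0,0],"angular":[0,0,0],"fingers":0.2},
    {"dp":[0,0,-0.237],"angular":[0,0,0],"fingers":0.2},
    {"dp":[0,0,-0.475],"angular":[0,0,0],"fingers":0.2},
    {"dp":[0.202,0,-0.425],"angular":[0,0,0],"fingers":0.2},
    {"dp":[0.404,-0.001,-0.375],"angular":[0,0,0],"fingers":0.2},
    {"dp":[0.605,-0.001,-0.325],"angular":[0,0,0],"fingers":0.2},
    {"dp":[0.605,-0.001,-0.325],"angular":[0,0,0],"fingers":0.2},
  ],
)

```text
time: 16.1
tool_pos: [491.5, 307.6, 168.5]
tcp_rot: [-179.9, 0.0, 88.3]
ft_force: [0.8, 0.2, 0.7]
finger_gap: 68.4
grip_force: 0.0
```

Call:
step_arm(
  newtons=22,
  targets=[
    {"dp":[0,0,0.183],"angular":[0,0,0],"fingers":0.2},
    {"dp":[0,0,0.367],"angular":[0,0,0],"fingers":0.2},
    {"dp":[0,0,0.55],"angular":[0,0,0],"fingers":0.2},
    {"dp":[0,0,0.645],"angular":[0,0,0],"fingers":0.2},
    {"dp":[0,0,0.74],"angular":[0,0,0],"fingers":0.2},
    {"dp":[0,0,0.748],"angular":[0,0,0],"fingers":0.2},
    {"dp":[0,0,0.748],"angular":[0,0,0],"fingers":0.6},
    {"dp":[0,0,0.748],"angular":[0,0,0],"fingers":0.6},
  ],
)

```text
time: 17.1
tool_pos: [494.0, 306.0, 22.0]
tcp_rot: [179.9, -0.1, 88.1]
ft_force: [0.7, -0.4, 1.8]
finger_gap: 46.2
grip_force: 22.8
```

```bash
python3 - <<'E'
from mv import *
from h import *
snapshot('side')
s=sense();print(s['tool_pos'],s['tcp_rot'],s['ft_force'],s['wrist_torque'],s['finger_gap'],s['grip_force'],s['time'])
a,b=RD.w(66);w=RD.yaw
plan([(a,b,120,w,.6,3),(a,b-60,160,w,.6,1),(487,130,160,w,.6,2)])
plan([(487,60,100,w,.6,2),(487,60,30,w,.6,2),(487,60,13,w,.6,2),(487,60,13,w,.2,2)])
E
```

```text
[494.00918609 305.99053649  22.0143781 ] [ 1.79868757e+02 -6.99570023e-02  8.81421293e+01] [-0.53820761  0.2917856   2.81094484] [-0.02199008  0.00022464  0.02791181] 46.33077740317017 22.88105607032776 17.15
[{"dp": [0.0, 0.0, -0.166], "angular": [0, 0, 0.0], "fingers": 0.6},
{"dp": [0.0, 0.0, -0.332], "angular": [0, 0, 0.0], "fingers": 0.6},
{"dp": [0.0, 0.0, -0.498], "angular": [0, 0, 0.0], "fingers": 0.6},
{"dp": [-0.3, 0.01, -0.698], "angular": [0, 0, 0.0], "fingers": 0.6},
{"dp": [-0.588, 0.004, -0.698], "angular": [0, 0, 0.0], "fingers": 0.6},
{"dp": [-0.877, -0.002, -0.698], "angular": [0, 0, 0.0], "fingers": 0.6},
{"dp": [-0.877, -0.002, -0.698], "angular": [0, 0, 0.0], "fingers": 0.6},
{"dp": [-0.877, -0.002, -0.698], "angular": [0, 0, 0.0], "fingers": 0.6}]
[{"dp": [-0.175, 0.006, 0.15], "angular": [0, 0, 0.0], "fingers": 0.6},
{"dp": [-0.35, 0.011, 0.3], "angular": [0, 0, 0.0], "fingers": 0.6},
{"dp": [-0.35, 0.011, 0.475], "angular": [0, 0, 0.0], "fingers": 0.6},
{"dp": [-0.35, 0.011, 0.65], "angular": [0, 0, 0.0], "fingers": 0.6},
{"dp": [-0.35, 0.011, 0.693], "angular": [0, 0, 0.0], "fingers": 0.6},
{"dp": [-0.35, 0.011, 0.735], "angular": [0, 0, 0.0], "fingers": 0.6},
{"dp": [-0.35, 0.011, 0.735], "angular": [0, 0, 0.0], "fingers": 0.2},
{"dp": [-0.35, 0.011, 0.735], "angular": [0, 0, 0.0], "fingers": 0.2}]
```

Call:
step_arm(
  targets=[
    {"dp":[0,0,-0.2],"angular":[0,0,0],"fingers":0.6},
    {"dp":[0,0,-0.45],"angular":[0,0,0],"fingers":0.6},
    {"dp":[0,0,-0.7],"angular":[0,0,0],"fingers":0.6},
    {"dp":[-0.1,0,-0.9],"angular":[0,0,0],"fingers":0.6},
    {"dp":[-0.35,0,-0.9],"angular":[0,0,0],"fingers":0.6},
    {"dp":[-0.6,0,-0.9],"angular":[0,0,0],"fingers":0.6},
    {"dp":[-0.877,-0.002,-0.9],"angular":[0,0,0],"fingers":0.6},
    {"dp":[-0.877,-0.002,-0.698],"angular":[0,0,0],"fingers":0.6},
  ],
)

```text
time: 18.15
tool_pos: [490.0, 127.3, 164.2]
tcp_rot: [179.5, -0.0, 87.9]
ft_force: [0.6, 0.7, -0.8]
finger_gap: 46.3
grip_force: 23.2
```

Call:
step_arm(
  targets=[
    {"dp":[-0.175,0.006,0.0],"angular":[0,0,0],"fingers":0.6},
    {"dp":[-0.35,0.011,0.15],"angular":[0,0,0],"fingers":0.6},
    {"dp":[-0.35,0.011,0.35],"angular":[0,0,0],"fingers":0.6},
    {"dp":[-0.35,0.011,0.55],"angular":[0,0,0],"fingers":0.6},
    {"dp":[-0.35,0.011,0.68],"angular":[0,0,0],"fingers":0.6},
    {"dp":[-0.35,0.011,0.735],"angular":[0,0,0],"fingers":0.6},
    {"dp":[-0.35,0.011,0.735],"angular":[0,0,0],"fingers":0.6},
    {"dp":[-0.35,0.011,0.735],"angular":[0,0,0],"fingers":0.6},
  ],
)

```text
time: 19.15
tool_pos: [487.9, 60.2, 14.4]
tcp_rot: [179.9, -0.0, 88.1]
ft_force: [0.9, -0.0, -0.8]
finger_gap: 46.2
grip_force: 29.0
```

```bash
python3 - <<'E'
from mv import *
from h import *
s=sense();print(s['finger_gap'],s['grip_force'])
plan([(487,60,13,88.2,.25,3),(487,60,150,88.2,.25,3)])
E
```

```text
46.19414259245116 29.02845561504364
[{"dp": [0.0, 0.0, 0.0], "angular": [0, 0, 0.0], "fingers": 0.25},
{"dp": [0.0, 0.0, 0.0], "angular": [0, 0, 0.0], "fingers": 0.25},
{"dp": [0.0, 0.0, 0.0], "angular": [0, 0, 0.0], "fingers": 0.25},
{"dp": [0.0, 0.0, -0.228], "angular": [0, 0, 0.0], "fingers": 0.25},
{"dp": [0.0, 0.0, -0.456], "angular": [0, 0, 0.0], "fingers": 0.25},
{"dp": [0.0, 0.0, -0.685], "angular": [0, 0, 0.0], "fingers": 0.25},
{"dp": [0.0, 0.0, -0.685], "angular": [0, 0, 0.0], "fingers": 0.25},
{"dp": [0.0, 0.0, -0.685], "angular": [0, 0, 0.0], "fingers": 0.25}]
```

Call:
step_arm(
  targets=[
    {"dp":[0,0,0],"angular":[0,0,0],"fingers":0.25},
    {"dp":[0,0,0],"angular":[0,0,0],"fingers":0.25},
    {"dp":[0,0,0],"angular":[0,0,0],"fingers":0.25},
    {"dp":[0,0,-0.228],"angular":[0,0,0],"fingers":0.25},
    {"dp":[0,0,-0.456],"angular":[0,0,0],"fingers":0.25},
    {"dp":[0,0,-0.685],"angular":[0,0,0],"fingers":0.25},
    {"dp":[0,0,-0.685],"angular":[0,0,0],"fingers":0.25},
    {"dp":[0,0,-0.685],"angular":[0,0,0],"fingers":0.25},
  ],
)

```text
time: 20.15
tool_pos: [486.5, 60.1, 149.8]
tcp_rot: [-180.0, 0.0, 88.1]
ft_force: [0.5, 0.1, -1.2]
finger_gap: 63.9
grip_force: 0.0
```

```bash
cat > m3.py <<'E'
from h import *
import sys
np.set_printoptions(precision=1,suppress=True)
tag=sys.argv[1]
for n in('top','side'): cv2.imwrite(f'pics/{n}{tag}.png',snapshot(n))
for n in('top','side'):
    for l in('round_blank','square_blank','round_drilled','square_drilled'):
        for d in masks_of(n,l)[:2]:
            m=d['pixels'];ys,xs=np.nonzero(m);c,s,a=cv2.minAreaRect(np.c_[xs,ys].astype(np.float32))
            print(n,l,round(d['conf'],2),m.sum(),np.array([xs.mean(),ys.mean()]),'x',xs.min(),xs.max(),'y',ys.min(),ys.max(),np.array(s),round(a,1),onz(n,[xs.mean(),ys.mean()],12)[:2])
T=cv2.imread(f'pics/top{tag}.png');S=cv2.imread(f'pics/side{tag}.png')
def c(I,x,y,w,h,s):
    a=cv2.resize(I[y:y+h,x:x+w],None,fx=s,fy=s,interpolation=2)
    for k in range(0,w,10): cv2.putText(a,str(x+k),(k*s,8),0,.3,(0,0,255)); cv2.line(a,(k*s,8),(k*s,12),(0,0,255))
    for k in range(0,h,10): cv2.putText(a,str(y+k),(0,k*s+4),0,.3,(0,0,255))
    return a
m=np.vstack([np.hstack([c(T,165,195,50,37,8),c(T,370,195,50,37,8)]),np.hstack([c(S,350,305,50,37,8),c(S,325,150,50,37,8)])])
cv2.imwrite(f'pics/b{tag}.png',m)
E
python3 m3.py 1
```

```text
top round_blank 0.78 182 [392.3 215.9] x 385 400 y 209 223 [14.1 14.8] 45.0 [ 394.6 -316.1]
top square_blank 0.52 155 [189.1 218.1] x 182 196 y 212 225 [13.  12.5] 26.6 [393.5 295.3]
top square_blank 0.16 146 [327.3 221.3] x 324 330 y 201 240 [ 5.  39.2] 2.6 [ 379.9 -119.7]
top square_drilled 0.55 176 [290.1 186.4] x 284 296 y 180 193 [13. 12.] 90.0 [487.1  -8. ]
side square_blank 0.82 359 [373.6 330.5] x 362 384 y 321 341 [20.6 19.3] 18.4 [391.9 305.9]
side square_blank 0.45 181 [365.9 241.9] x 350 381 y 232 253 [ 6.4 37.4] 56.3 [373.8  34.7]
side round_drilled 0.43 88 [320.9 250.1] x 314 331 y 245 255 [10. 17.] 90.0 [490.3  60.2]
side round_drilled 0.24 3050 [324.3 316. ] x 304 346 y 237 355 [118.  42.] 90.0 [490.7 264.9]
side square_drilled 0.72 159 [322.2 231.1] x 315 329 y 226 237 [11. 14.] 90.0 [484.  -13.6]
```

View pics/b1.png

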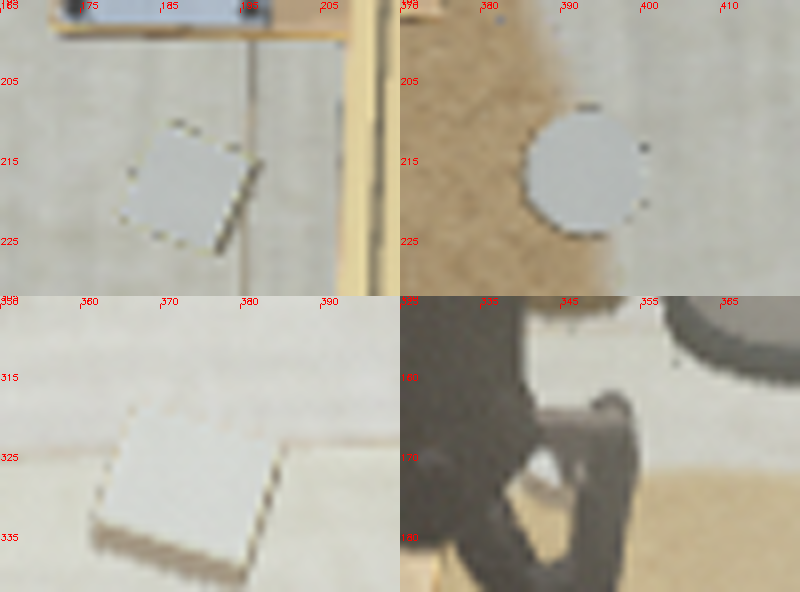

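```bash
python3 - <<'E'
from h import *
np.set_printoptions(precision=1,suppress=True)
T=[(186.2,209.6),(196.8,214.6),(191.8,225.8),(179.8,221.8)];S=[(367.1,318.4),(384.8,322.9),(380.2,337.8),(361.7,332.6)]
for n,P in('top',T),('side',S):
    W=np.array([onz(n,p,14)[:2] for p in P]);print(n,W.mean(0))
    for i in range(4):
        d=W[(i+1)%4]-W[i];print(np.hypot(*d),np.degrees(np.arctan2(d[1],d[0]))%90)
print(tri(np.mean(T,0),np.mean(S,0)))
print('round',onz('top',(392.7,215.95),14), onz('side',(349.8-.4,168.6),14))
E
```

```text
top [394.  296.1]
35.58735614770846 64.39401698943892
36.390845387243516 66.99251890932538
38.168737970603274 71.13887651883839
40.84173300850557 63.45774120458053
side [391.7 300.7]
37.37215436596413 69.70491040114626
38.65256128485521 67.20328079861288
38.05598963285219 68.61392029751687
37.96480499834199 66.13484179654495
(array([392.7, 297.5,   9.9]), np.float64(3.3907533378043073))
round [ 394.1 -317.1   14. ] [ 383.3 -322.6   14. ]
```

The square blank's top face is centred at ≈(188.7,218) in the top view, turned about 67°. The round blank is at ≈(392.7,216). Both drilled stones are in the tray according to the masks. I'll pinch the square blank across one axis, then the other, so it ends up centred in the tool.

```bash
python3 - <<'E'
from mv import *
X=(392.8,298.4)
plan([(400,150,150,119,.25,3),(*X,100,157,.25,4),(*X,80,157,.25,1)])
plan([(*X,6.5,157,.25,3),(*X,6.5,157,.6,3),(*X,6.5,157,.25,2)])
plan([(*X,25,146.5,.25,1),(*X,25,73,.25,7)])
plan([(*X,25,67,.25,1),(*X,6.5,67,.25,2),(*X,6.5,67,.6,4)])
E
```

```text
Traceback (most recent call last):
  File "mv.py", line 18, in plan
    assert abs(d).max()<=1,('too far',d)
           ^^^^^^^^^^^^^^^
AssertionError: ('too far', array([ 1.176, -0.51 ,  0.25 ]))
```

```bash
python3 - <<'E'
from mv import *
X=(392.8,298.4)
plan([(400,150,150,119,.25,3),(395,255,150,157,.25,4)])
plan([(*X,80,157,.25,2),(*X,6.5,157,.25,2),(*X,6.5,157,.6,3),(*X,6.5,157,.25,1)])
plan([(*X,6.5,157,.25,1),(*X,25,147,.25,1),(*X,25,83,.25,6)])
plan([(*X,25,67,.25,2),(*X,6.5,67,.25,2),(*X,6.5,67,.6,4)])
E
```

```text
[{"dp": [0.145, -0.15, 0.0], "angular": [0, 0, -0.057], "fingers": 0.25},
{"dp": [0.29, -0.299, 0.0], "angular": [0, 0, -0.114], "fingers": 0.25},
{"dp": [0.435, -0.449, 0.0], "angular": [0, 0, -0.172], "fingers": 0.25},
{"dp": [0.566, -0.46, 0.0], "angular": [0, 0, -0.224], "fingers": 0.25},
{"dp": [0.697, -0.47, 0.0], "angular": [0, 0, -0.277], "fingers": 0.25},
{"dp": [0.828, -0.481, 0.0], "angular": [0, 0, -0.33], "fingers": 0.25},
{"dp": [0.959, -0.491, 0.0], "angular": [0, 0, -0.383], "fingers": 0.25},
{"dp": [0.959, -0.491, 0.0], "angular": [0, 0, -0.383], "fingers": 0.25}]
[{"dp": [0.048, 0.098, 0.175], "angular": [0, 0, 0.0], "fingers": 0.25},
{"dp": [0.095, 0.196, 0.35], "angular": [0, 0, 0.0], "fingers": 0.25},
{"dp": [0.095, 0.196, 0.534], "angular": [0, 0, 0.0], "fingers": 0.25},
{"dp": [0.095, 0.196, 0.718], "angular": [0, 0, 0.0], "fingers": 0.25},
{"dp": [0.095, 0.196, 0.718], "angular": [0, 0, 0.0], "fingers": 0.6},
{"dp": [0.095, 0.196, 0.718], "angular": [0, 0, 0.0], "fingers": 0.6},
{"dp": [0.095, 0.196, 0.718], "angular": [0, 0, 0.0], "fingers": 0.6},
{"dp": [0.0
[... 477 characters left out ...]
.25},
{"dp": [0.0, 0.0, -0.093], "angular": [0, 0, 0.352], "fingers": 0.25},
{"dp": [0.0, 0.0, -0.093], "angular": [0, 0, 0.411], "fingers": 0.25}]
[{"dp": [0.0, 0.0, 0.0], "angular": [0, 0, 0.045], "fingers": 0.25},
{"dp": [0.0, 0.0, 0.0], "angular": [0, 0, 0.089], "fingers": 0.25},
{"dp": [0.0, 0.0, 0.047], "angular": [0, 0, 0.089], "fingers": 0.25},
{"dp": [0.0, 0.0, 0.093], "angular": [0, 0, 0.089], "fingers": 0.25},
{"dp": [0.0, 0.0, 0.093], "angular": [0, 0, 0.089], "fingers": 0.6},
{"dp": [0.0, 0.0, 0.093], "angular": [0, 0, 0.089], "fingers": 0.6},
{"dp": [0.0, 0.0, 0.093], "angular": [0, 0, 0.089], "fingers": 0.6},
{"dp": [0.0, 0.0, 0.093], "angular": [0, 0, 0.089], "fingers": 0.6}]
```

Call:
step_arm(
  targets=[
    {"dp":[0.145,-0.15,0],"angular":[0,0,-0.057],"fingers":0.25},
    {"dp":[0.29,-0.299,0],"angular":[0,0,-0.114],"fingers":0.25},
    {"dp":[0.435,-0.449,0],"angular":[0,0,-0.172],"fingers":0.25},
    {"dp":[0.566,-0.46,0],"angular":[0,0,-0.224],"fingers":0.25},
    {"dp":[0.697,-0.47,0],"angular":[0,0,-0.277],"fingers":0.25},
    {"dp":[0.828,-0.481,0],"angular":[0,0,-0.33],"fingers":0.25},
    {"dp":[0.959,-0.491,0],"angular":[0,0,-0.383],"fingers":0.25},
    {"dp":[0.959,-0.491,0],"angular":[0,0,-0.383],"fingers":0.25},
  ],
)

```text
time: 21.65
tool_pos: [394.6, 256.2, 150.1]
tcp_rot: [180.0, -0.0, 157.2]
ft_force: [-0.2, -1.2, 0.2]
finger_gap: 63.9
grip_force: 0.0
```

Call:
step_arm(
  newtons=20,
  targets=[
    {"dp":[0.048,0.098,0.175],"angular":[0,0,0],"fingers":0.25},
    {"dp":[0.095,0.196,0.35],"angular":[0,0,0],"fingers":0.25},
    {"dp":[0.095,0.196,0.534],"angular":[0,0,0],"fingers":0.25},
    {"dp":[0.095,0.196,0.718],"angular":[0,0,0],"fingers":0.25},
    {"dp":[0.095,0.196,0.718],"angular":[0,0,0],"fingers":0.25},
    {"dp":[0.095,0.196,0.718],"angular":[0,0,0],"fingers":0.6},
    {"dp":[0.095,0.196,0.718],"angular":[0,0,0],"fingers":0.6},
    {"dp":[0.095,0.196,0.718],"angular":[0,0,0],"fingers":0.6},
  ],
)

```text
time: 22.65
tool_pos: [394.2, 299.3, 8.6]
tcp_rot: [179.8, 0.1, 157.1]
ft_force: [0.1, -2.3, 7.6]
finger_gap: 39.1
grip_force: 21.0
```

Call:
step_arm(
  targets=[
    {"dp":[0,0,0],"angular":[0,0,0],"fingers":0.25},
    {"dp":[0,0,-0.0],"angular":[0,0,0],"fingers":0.25},
    {"dp":[0,0,-0.093],"angular":[0,0,0.056],"fingers":0.25},
    {"dp":[0,0,-0.093],"angular":[0,0,0.115],"fingers":0.25},
    {"dp":[0,0,-0.093],"angular":[0,0,0.174],"fingers":0.25},
    {"dp":[0,0,-0.093],"angular":[0,0,0.234],"fingers":0.25},
    {"dp":[0,0,-0.093],"angular":[0,0,0.293],"fingers":0.25},
    {"dp":[0,0,-0.093],"angular":[0,0,0.411],"fingers":0.25},
  ],
)

```text
time: 23.65
tool_pos: [392.3, 298.4, 24.9]
tcp_rot: [-180.0, 0.0, 93.2]
ft_force: [0.2, -0.1, 1.2]
finger_gap: 64.0
grip_force: 0.0
```

Call:
step_arm(
  newtons=22,
  targets=[
    {"dp":[0,0,0],"angular":[0,0,0.045],"fingers":0.25},
    {"dp":[0,0,0],"angular":[0,0,0.089],"fingers":0.25},
    {"dp":[0,0,0],"angular":[0,0,0.089],"fingers":0.25},
    {"dp":[0,0,0.047],"angular":[0,0,0.089],"fingers":0.25},
    {"dp":[0,0,0.093],"angular":[0,0,0.089],"fingers":0.25},
    {"dp":[0,0,0.093],"angular":[0,0,0.089],"fingers":0.6},
    {"dp":[0,0,0.093],"angular":[0,0,0.089],"fingers":0.6},
    {"dp":[0,0,0.093],"angular":[0,0,0.089],"fingers":0.6},
  ],
)

```text
time: 24.65
tool_pos: [392.7, 298.6, 6.7]
tcp_rot: [180.0, -0.0, 77.6]
ft_force: [-0.3, 0.7, -0.0]
finger_gap: 41.6
grip_force: 20.6
```

```bash
python3 - <<'E'
from mv import *
from h import *
snapshot('side')
s=sense();print(s['tool_pos'],s['tcp_rot'],s['ft_force'],s['wrist_torque'],s['finger_gap'],s['grip_force'],s['time'])
print(cmd())
X=(392.8,298.4);a,b=SQ.w(66)
plan([(*X,120,67,.6,3),(380,160,160,72,.6,3),(380,120,170,75,.6,2)])
plan([(430,0,170,80,.6,3),(470,-60,140,82.7,.6,3)])
plan([(a,b,90,82.7,.6,3),(a,b,45,82.7,.6,3)])
E
```

```text
[392.75527661 298.61362143   6.73427816] [ 1.79982090e+02 -1.82314875e-02  7.75864682e+01] [ 0.48925589 -0.4256336  -0.80979135] [-0.01266135 -0.02181201  0.02272273] 41.79032747910153 20.57948273140937 24.7
[392.8644333350622, 298.4347932514645, 6.492000000000019, 67.06000000000002]
[{"dp": [0.0, 0.0, -0.189], "angular": [0, 0, 0.0], "fingers": 0.6},
{"dp": [0.0, 0.0, -0.378], "angular": [0, 0, 0.0], "fingers": 0.6},
{"dp": [0.0, 0.0, -0.568], "angular": [0, 0, 0.0], "fingers": 0.6},
{"dp": [-0.221, 0.07, -0.634], "angular": [0, 0, -0.009], "fingers": 0.6},
{"dp": [-0.442, 0.14, -0.701], "angular": [0, 0, -0.018], "fingers": 0.6},
{"dp": [-0.663, 0.211, -0.768], "angular": [0, 0, -0.027], "fingers": 0.6},
{"dp": [-0.755, 0.25, -0.793], "angular": [0, 0, -0.036], "fingers": 0.6},
{"dp": [-0.847, 0.289, -0.818], "angular": [0, 0, -0.044], "fingers": 0.6}]
[{"dp": [-0.171, 0.132, 0.0], "angular": [0, 0, -0.009], "fingers": 0.6},
{"dp": [-0.343, 0.264, 0.0], "angular": [0, 0, -0.019], "fingers": 0.6},
{"dp": [-0.514, 0.397, 0.0], "angular": [0, 0, -0.028], "fingers": 0.6},
{"dp": [-0.59
[... 229 characters left out ...]
, 0.15], "angular": [0, 0, -0.043], "fingers": 0.6},
{"dp": [-0.752, 0.667, 0.15], "angular": [0, 0, -0.043], "fingers": 0.6}]
[{"dp": [-0.144, 0.082, 0.083], "angular": [0, 0, 0.0], "fingers": 0.6},
{"dp": [-0.287, 0.164, 0.167], "angular": [0, 0, 0.0], "fingers": 0.6},
{"dp": [-0.431, 0.246, 0.25], "angular": [0, 0, 0.0], "fingers": 0.6},
{"dp": [-0.431, 0.246, 0.325], "angular": [0, 0, 0.0], "fingers": 0.6},
{"dp": [-0.431, 0.246, 0.4], "angular": [0, 0, 0.0], "fingers": 0.6},
{"dp": [-0.431, 0.246, 0.475], "angular": [0, 0, 0.0], "fingers": 0.6},
{"dp": [-0.431, 0.246, 0.475], "angular": [0, 0, 0.0], "fingers": 0.6},
{"dp": [-0.431, 0.246, 0.475], "angular": [0, 0, 0.0], "fingers": 0.6}]
```

```bash
python3 - <<'E'
from mv import *
json.dump([392.86,298.43,6.49,77.6],open('cmd.json','w'))
X=(392.8,298.4)
plan([(*X,6.5,77.6,.25,2),(*X,6.5,67,.25,2),(*X,6.5,67,.6,4)])
E
```

```text
[{"dp": [0.0, 0.0, 0.0], "angular": [0, 0, 0.0], "fingers": 0.25},
{"dp": [0.0, 0.0, 0.0], "angular": [0, 0, 0.0], "fingers": 0.25},
{"dp": [0.0, 0.0, 0.0], "angular": [0, 0, 0.029], "fingers": 0.25},
{"dp": [0.0, 0.0, 0.0], "angular": [0, 0, 0.059], "fingers": 0.25},
{"dp": [0.0, 0.0, 0.0], "angular": [0, 0, 0.059], "fingers": 0.6},
{"dp": [0.0, 0.0, 0.0], "angular": [0, 0, 0.059], "fingers": 0.6},
{"dp": [0.0, 0.0, 0.0], "angular": [0, 0, 0.059], "fingers": 0.6},
{"dp": [0.0, 0.0, 0.0], "angular": [0, 0, 0.059], "fingers": 0.6}]
```

Call:
step_arm(
  newtons=22,
  targets=[
    {"dp":[0,0,0],"angular":[0,0,0],"fingers":0.25},
    {"dp":[0,0,0],"angular":[0,0,0],"fingers":0.25},
    {"dp":[0,0,0],"angular":[0,0,0.029],"fingers":0.25},
    {"dp":[0,0,0],"angular":[0,0,0.059],"fingers":0.25},
    {"dp":[0,0,0],"angular":[0,0,0.059],"fingers":0.6},
    {"dp":[0,0,0],"angular":[0,0,0.059],"fingers":0.6},
    {"dp":[0,0,0],"angular":[0,0,0.059],"fingers":0.6},
    {"dp":[0,0,0],"angular":[0,0,0.059],"fingers":0.6},
  ],
)

```text
time: 25.7
tool_pos: [392.7, 298.6, 6.7]
tcp_rot: [180.0, -0.0, 67.0]
ft_force: [0.0, -0.6, 1.2]
finger_gap: 39.1
grip_force: 22.4
```

```bash
python3 - <<'E'
from mv import *
X=(392.8,298.4);a,b=SQ.w(66);print(cmd())
plan([(*X,120,67,.6,3),(380,160,160,72,.6,3),(380,120,170,75,.6,2)])
plan([(430,0,170,80,.6,3),(470,-60,140,82.7,.6,3)])
plan([(a,b,90,82.7,.6,3),(a,b,35,82.7,.6,3)])
E
```

```text
[392.86, 298.43, 6.49, 66.97999999999999]
[{"dp": [0.0, 0.0, -0.189], "angular": [0, 0, 0.0], "fingers": 0.6},
{"dp": [0.0, 0.0, -0.378], "angular": [0, 0, 0.0], "fingers": 0.6},
{"dp": [0.0, 0.0, -0.568], "angular": [0, 0, 0.0], "fingers": 0.6},
{"dp": [-0.221, 0.07, -0.634], "angular": [0, 0, -0.009], "fingers": 0.6},
{"dp": [-0.442, 0.141, -0.701], "angular": [0, 0, -0.019], "fingers": 0.6},
{"dp": [-0.662, 0.211, -0.768], "angular": [0, 0, -0.028], "fingers": 0.6},
{"dp": [-0.754, 0.251, -0.793], "angular": [0, 0, -0.036], "fingers": 0.6},
{"dp": [-0.846, 0.29, -0.818], "angular": [0, 0, -0.045], "fingers": 0.6}]
[{"dp": [-0.172, 0.132, 0.0], "angular": [0, 0, -0.009], "fingers": 0.6},
{"dp": [-0.344, 0.264, 0.0], "angular": [0, 0, -0.018], "fingers": 0.6},
{"dp": [-0.516, 0.396, 0.0], "angular": [0, 0, -0.027], "fingers": 0.6},
{"dp": [-0.595, 0.486, 0.05], "angular": [0, 0, -0.032], "fingers": 0.6},
{"dp": [-0.675, 0.576, 0.1], "angular": [0, 0, -0.037], "fingers": 0.6},
{"dp": [-0.754, 0.666, 0.15], "angular": [0, 0, -0.042], "fingers": 0.6},
{"dp": [-0.754, 0.666, 0.15], "angular": [0, 0, -0.042], "fingers": 0.6},
{"dp": [-0.754, 0.666, 0.15], "angular": [0, 0, -0.042], "fingers": 0.6}]
[{"dp": [-0.143, 0.082, 0.083], "angular": [0, 0, 0.0], "fingers": 0.6},
{"dp": [-0.287, 0.164, 0.167], "angular": [0, 0, 0.0], "fingers": 0.6},
{"dp": [-0.43, 0.246, 0.25], "angular": [0, 0, 0.0], "fingers": 0.6},
{"dp": [-0.43, 0.246, 0.342], "angular": [0, 0, 0.0], "fingers": 0.6},
{"dp": [-0.43, 0.246, 0.434], "angular": [0, 0, 0.0], "fingers": 0.6},
{"dp": [-0.43, 0.246, 0.525], "angular": [0, 0, 0.0], "fingers": 0.6},
{"dp": [-0.43, 0.246, 0.525], "angular": [0, 0, 0.0], "fingers": 0.6},
{"dp": [-0.43, 0.246, 0.525], "angular": [0, 0, 0.0], "fingers": 0.6}]
```

Call:
step_arm(
  targets=[
    {"dp":[0,0,-0.189],"angular":[0,0,0],"fingers":0.6},
    {"dp":[0,0,-0.378],"angular":[0,0,0],"fingers":0.6},
    {"dp":[0,0,-0.568],"angular":[0,0,0],"fingers":0.6},
    {"dp":[-0.221,0.07,-0.634],"angular":[0,0,-0.009],"fingers":0.6},
    {"dp":[-0.442,0.141,-0.701],"angular":[0,0,-0.019],"fingers":0.6},
    {"dp":[-0.662,0.211,-0.768],"angular":[0,0,-0.028],"fingers":0.6},
    {"dp":[-0.754,0.251,-0.793],"angular":[0,0,-0.036],"fingers":0.6},
    {"dp":[-0.846,0.29,-0.818],"angular":[0,0,-0.045],"fingers":0.6},
  ],
)

```text
time: 26.7
tool_pos: [379.5, 119.1, 170.2]
tcp_rot: [180.0, -0.0, 75.1]
ft_force: [-0.1, -0.2, -0.7]
finger_gap: 39.4
grip_force: 22.6
```

Call:
step_arm(
  targets=[
    {"dp":[-0.172,0.132,0],"angular":[0,0,-0.009],"fingers":0.6},
    {"dp":[-0.344,0.264,0],"angular":[0,0,-0.018],"fingers":0.6},
    {"dp":[-0.516,0.396,0],"angular":[0,0,-0.027],"fingers":0.6},
    {"dp":[-0.595,0.486,0.05],"angular":[0,0,-0.032],"fingers":0.6},
    {"dp":[-0.675,0.576,0.1],"angular":[0,0,-0.037],"fingers":0.6},
    {"dp":[-0.754,0.666,0.15],"angular":[0,0,-0.042],"fingers":0.6},
    {"dp":[-0.754,0.666,0.15],"angular":[0,0,-0.042],"fingers":0.6},
    {"dp":[-0.754,0.666,0.15],"angular":[0,0,-0.042],"fingers":0.6},
  ],
)

```text
time: 27.7
tool_pos: [469.1, -59.6, 140.0]
tcp_rot: [-180.0, -0.0, 82.6]
ft_force: [-1.4, 0.4, -0.3]
finger_gap: 39.4
grip_force: 22.6
```

Call:
step_arm(
  targets=[
    {"dp":[-0.143,0.082,0.083],"angular":[0,0,0],"fingers":0.6},
    {"dp":[-0.287,0.164,0.167],"angular":[0,0,0],"fingers":0.6},
    {"dp":[-0.43,0.246,0.25],"angular":[0,0,0],"fingers":0.6},
    {"dp":[-0.43,0.246,0.342],"angular":[0,0,0],"fingers":0.6},
    {"dp":[-0.43,0.246,0.434],"angular":[0,0,0],"fingers":0.6},
    {"dp":[-0.43,0.246,0.525],"angular":[0,0,0],"fingers":0.6},
    {"dp":[-0.43,0.246,0.525],"angular":[0,0,0],"fingers":0.6},
    {"dp":[-0.43,0.246,0.525],"angular":[0,0,0],"fingers":0.6},
  ],
)

```text
time: 28.7
tool_pos: [507.5, -151.3, 35.5]
tcp_rot: [180.0, 0.0, 82.7]
ft_force: [-0.5, -0.9, 0.1]
finger_gap: 39.2
grip_force: 22.6
```

```bash
python3 - <<'E'
from mv import *
from h import *
S=snapshot('side');T=snapshot('top');s=sense();print(s['tool_pos'],s['tcp_rot'],s['ft_force'],s['finger_gap'],cmd())
a=cv2.resize(S[160:230,280:350],None,fx=8,fy=8,interpolation=2);cv2.imwrite('pics/i1.png',a)
E
```

```text
[ 508.02799113 -151.6868414    36.08894714] [1.79906277e+02 2.28891463e-02 8.26317454e+01] [-0.39701899  0.5101097  -0.10215116] 39.144968375456266 [507.73589004479754, -151.58247342051465, 35.09, 82.63999999999999]
```

View pics/i1.png

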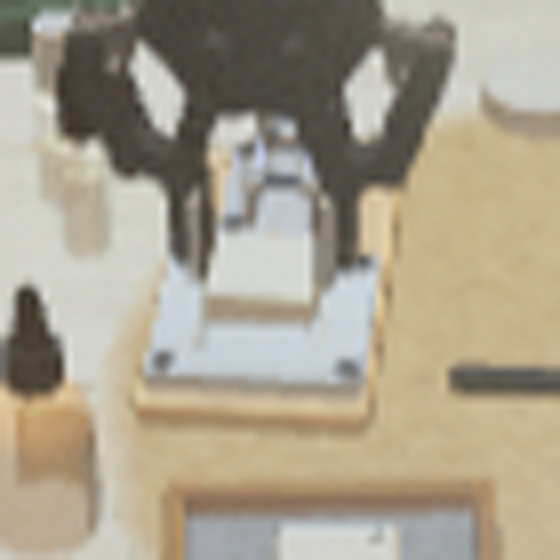

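The blank is held level just above the nest at ≈(313,197), and the drilled tile lies in the tray. Lowering slowly.

Call:
step_arm(
  targets=[
    {"dp":[0,0,0.02],"angular":[0,0,0],"fingers":0.6},
    {"dp":[0,0,0.03],"angular":[0,0,0],"fingers":0.6},
    {"dp":[0,0,0.038],"angular":[0,0,0],"fingers":0.6},
    {"dp":[0,0,0.042],"angular":[0,0,0],"fingers":0.6},
    {"dp":[0,0,0.046],"angular":[0,0,0],"fingers":0.6},
    {"dp":[0,0,0.05],"angular":[0,0,0],"fingers":0.6},
    {"dp":[0,0,0.055],"angular":[0,0,0],"fingers":0.6},
    {"dp":[0,0,0.055],"angular":[0,0,0],"fingers":0.6},
  ],
)

```text
time: 29.8
tool_pos: [507.2, -151.5, 24.0]
tcp_rot: [-180.0, -0.0, 82.6]
ft_force: [0.8, 0.0, 0.3]
finger_gap: 38.9
grip_force: 22.6
```

Call:
step_arm(
  targets=[
    {"dp":[0,0,0.004],"angular":[0,0,0],"fingers":0.6},
    {"dp":[0,0,0.008],"angular":[0,0,0],"fingers":0.6},
    {"dp":[0,0,0.011],"angular":[0,0,0],"fingers":0.6},
    {"dp":[0,0,0.012],"angular":[0,0,0],"fingers":0.6},
    {"dp":[0,0,0.012],"angular":[0,0,0],"fingers":0.6},
    {"dp":[0,0,0.012],"angular":[0,0,0],"fingers":0.6},
    {"dp":[0,0,0.012],"angular":[0,0,0],"fingers":0.6},
    {"dp":[0,0,0.012],"angular":[0,0,0],"fingers":0.6},
  ],
)

```text
time: 30.8
tool_pos: [507.3, -151.5, 21.7]
tcp_rot: [180.0, -0.0, 82.6]
ft_force: [-0.9, 0.2, -0.3]
finger_gap: 39.5
grip_force: 22.7
```

```bash
python3 - <<'E'
from h import *
snapshot('side');s=sense();print(s['tool_pos'],s['tcp_rot'],s['ft_force'],s['wrist_torque'],s['finger_gap'])
E
```

```text
[ 507.27039182 -151.57790095   21.71683856] [1.79998779e+02 1.54903475e-04 8.26169631e+01] [-1.00490149 -0.44207591  0.16774639] [-0.00649625  0.04781658  0.00309913] 39.44548774984514
```

```bash
python3 - <<'E'
from mv import *
c=cmd();c[2]=21.69;json.dump(c,open('cmd.json','w'))
a,b=c[:2];w=82.7;x,y=SQ.w(-56)
plan([(a,b,21.69,w,.3,3),(a,b,60,w,.3,1),(a,b,180,w,.2,3)])
plan([(x,y,180,w,.2,3),(x,y,105,w,.2,3),(x,y,105,w,1,2)])
E
```

```text
[{"dp": [0.0, 0.0, 0.0], "angular": [0, 0, 0.0], "fingers": 0.3},
{"dp": [0.0, 0.0, 0.0], "angular": [0, 0, 0.0], "fingers": 0.3},
{"dp": [0.0, 0.0, 0.0], "angular": [0, 0, 0.0], "fingers": 0.3},
{"dp": [0.0, 0.0, -0.192], "angular": [0, 0, 0.0], "fingers": 0.3},
{"dp": [0.0, 0.0, -0.392], "angular": [0, 0, 0.0], "fingers": 0.2},
{"dp": [0.0, 0.0, -0.592], "angular": [0, 0, 0.0], "fingers": 0.2},
{"dp": [0.0, 0.0, -0.792], "angular": [0, 0, 0.0], "fingers": 0.2},
{"dp": [0.0, 0.0, -0.792], "angular": [0, 0, 0.0], "fingers": 0.2}]
[{"dp": [-0.203, 0.0, 0.0], "angular": [0, 0, 0.0], "fingers": 0.2},
{"dp": [-0.407, 0.001, 0.0], "angular": [0, 0, 0.0], "fingers": 0.2},
{"dp": [-0.61, 0.001, 0.0], "angular": [0, 0, 0.0], "fingers": 0.2},
{"dp": [-0.61, 0.001, 0.125], "angular": [0, 0, 0.0], "fingers": 0.2},
{"dp": [-0.61, 0.001, 0.25], "angular": [0, 0, 0.0], "fingers": 0.2},
{"dp": [-0.61, 0.001, 0.375], "angular": [0, 0, 0.0], "fingers": 0.2},
{"dp": [-0.61, 0.001, 0.375], "angular": [0, 0, 0.0], "fingers": 1},
{"dp": [-0.61, 0.001, 0.375], "angular": [0, 0, 0.0], "fingers": 1}]
```

Call:
step_arm(
  targets=[
    {"dp":[0,0,0],"angular":[0,0,0],"fingers":0.3},
    {"dp":[0,0,0],"angular":[0,0,0],"fingers":0.3},
    {"dp":[0,0,0],"angular":[0,0,0],"fingers":0.3},
    {"dp":[0,0,-0.192],"angular":[0,0,0],"fingers":0.3},
    {"dp":[0,0,-0.392],"angular":[0,0,0],"fingers":0.2},
    {"dp":[0,0,-0.592],"angular":[0,0,0],"fingers":0.2},
    {"dp":[0,0,-0.792],"angular":[0,0,0],"fingers":0.2},
    {"dp":[0,0,-0.792],"angular":[0,0,0],"fingers":0.2},
  ],
)

```text
time: 31.85
tool_pos: [509.7, -152.5, 184.6]
tcp_rot: [179.6, 0.1, 82.6]
ft_force: [-0.1, -0.1, -0.2]
finger_gap: 68.2
grip_force: 0.0
```

Call:
step_arm(
  newtons=30,
  targets=[
    {"dp":[-0.203,0,0],"angular":[0,0,0],"fingers":0.2},
    {"dp":[-0.407,0.001,0],"angular":[0,0,0],"fingers":0.2},
    {"dp":[-0.61,0.001,0],"angular":[0,0,0],"fingers":0.2},
    {"dp":[-0.61,0.001,0.05],"angular":[0,0,0],"fingers":0.2},
    {"dp":[-0.61,0.001,0.22],"angular":[0,0,0],"fingers":0.2},
    {"dp":[-0.61,0.001,0.375],"angular":[0,0,0],"fingers":0.2},
    {"dp":[-0.61,0.001,0.375],"angular":[0,0,0],"fingers":1},
    {"dp":[-0.61,0.001,0.375],"angular":[0,0,0],"fingers":1},
  ],
)

```text
time: 32.85
tool_pos: [492.1, -272.2, 105.6]
tcp_rot: [180.0, -0.0, 82.6]
ft_force: [0.2, 0.2, 0.4]
finger_gap: 32.5
grip_force: 0.0
```

```bash
python3 - <<'E'
from mv import *
from h import *
S=snapshot('side');s=sense();print(s['tool_pos'],s['ft_force'],s['finger_gap'],s['grip_force'],cmd())
cv2.imwrite('pics/i2.png',cv2.resize(S[140:220,280:360],None,fx=7,fy=7,interpolation=2))
R=PATH[::-1]
follow(SQ,[R[0],R[0]]+R[1:7]);follow(SQ,R[7:]+[(-87,57)])
E
```

```text
[ 492.63856947 -272.63864625  106.48403021] [-1.33011936 -0.44797564  0.13466754] 24.843538538267556 0.0 [492.3056459352295, -272.60291618420285, 105.09, 82.63999999999999]
[{"dp": [0.0, 0.0, 0.0], "angular": [0, 0, 0.0], "fingers": 1},
{"dp": [0.0, 0.0, 0.0], "angular": [0, 0, 0.0], "fingers": 1},
{"dp": [-0.04, 0.0, 0.003], "angular": [0, 0, 0.0], "fingers": 1},
{"dp": [-0.08, 0.0, 0.01], "angular": [0, 0, 0.0], "fingers": 1},
{"dp": [-0.108, 0.0, 0.023], "angular": [0, 0, 0.0], "fingers": 1},
{"dp": [-0.135, 0.0, 0.04], "angular": [0, 0, 0.0], "fingers": 1},
{"dp": [-0.15, 0.0, 0.065], "angular": [0, 0, 0.0], "fingers": 1},
{"dp": [-0.15, 0.0, 0.115], "angular": [0, 0, 0.0], "fingers": 1}]
[{"dp": [0.002, 0.0, 0.04], "angular": [0, 0, 0.0], "fingers": 1},
{"dp": [0.005, 0.0, 0.085], "angular": [0, 0, 0.0], "fingers": 1},
{"dp": [0.002, 0.0, 0.13], "angular": [0, 0, 0.0], "fingers": 1},
{"dp": [0.0, 0.0, 0.175], "angular": [0, 0, 0.0], "fingers": 1},
{"dp": [-0.003, 0.0, 0.193], "angular": [0, 0, 0.0], "fingers": 1},
{"dp": [-0.005, 0.0, 0.21], "angular": [0, 0, 0.0], "fingers": 1},
{"dp": [-0.005, 0.0, 0.215], "angular": [0, 0, 0.0], "fingers": 1},
{"dp": [-0.005, 0.0, 0.215], "angular": [0, 0, 0.0], "fingers": 1}]
```

View pics/i2.png

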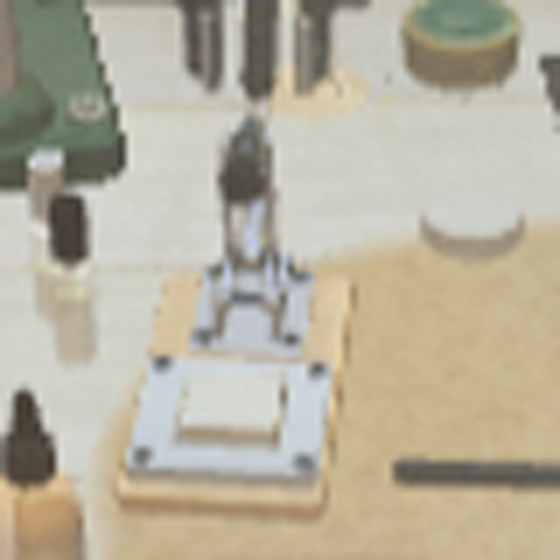

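The blank tile is seated flat in the square nest at ≈(313,198), and the fingers straddle the upright sleeve at ≈(316,147). Closing the clamp.

Call:
step_arm(
  targets=[
    {"dp":[0,0,0],"angular":[0,0,0],"fingers":1},
    {"dp":[0,0,0],"angular":[0,0,0],"fingers":1},
    {"dp":[-0.04,0,0.003],"angular":[0,0,0],"fingers":1},
    {"dp":[-0.08,0,0.01],"angular":[0,0,0],"fingers":1},
    {"dp":[-0.108,0,0.023],"angular":[0,0,0],"fingers":1},
    {"dp":[-0.135,0,0.04],"angular":[0,0,0],"fingers":1},
    {"dp":[-0.15,0,0.065],"angular":[0,0,0],"fingers":1},
    {"dp":[-0.15,0,0.115],"angular":[0,0,0],"fingers":1},
  ],
)

```text
time: 33.9
tool_pos: [488.8, -302.6, 83.1]
tcp_rot: [179.9, -0.0, 82.6]
ft_force: [0.6, 3.4, 6.5]
finger_gap: 13.1
grip_force: 39.3
```

Call:
step_arm(
  targets=[
    {"dp":[0.002,0,0.04],"angular":[0,0,0],"fingers":1},
    {"dp":[0.005,0,0.085],"angular":[0,0,0],"fingers":1},
    {"dp":[0.002,0,0.13],"angular":[0,0,0],"fingers":1},
    {"dp":[0,0,0.175],"angular":[0,0,0],"fingers":1},
    {"dp":[-0.003,0,0.193],"angular":[0,0,0],"fingers":1},
    {"dp":[-0.005,0,0.21],"angular":[0,0,0],"fingers":1},
    {"dp":[-0.005,0,0.215],"angular":[0,0,0],"fingers":1},
    {"dp":[-0.005,0,0.215],"angular":[0,0,0],"fingers":1},
  ],
)

```text
time: 34.9
tool_pos: [488.4, -304.7, 40.2]
tcp_rot: [179.9, 0.1, 82.6]
ft_force: [-1.3, -4.3, 7.5]
finger_gap: 13.1
grip_force: 39.1
```

```bash
python3 - <<'E'
from mv import *
from h import *
snapshot('side');s=sense();print(s['tool_pos'],s['ft_force'],s['finger_gap'],s['grip_force'],cmd())
E
```

```text
[ 488.39674637 -304.68717385   40.17147329] [-0.55025421 -4.53477975  7.56010464] 12.899004320334003 39.14288341999054 [488.3344452419015, -303.3475021312165, 39.09, 82.63999999999999]
```

```bash
python3 - <<'E'
from mv import *
x,y,z,w=cmd()
plan([(x,y,38,w,1,2),(x,y,40,w,.1,3),(x,y,160,w,.2,3)])
plan([(490,-170,200,w,.2,4)])
E
```

```text
[{"dp": [0.0, 0.0, 0.003], "angular": [0, 0, 0.0], "fingers": 1},
{"dp": [0.0, 0.0, 0.005], "angular": [0, 0, 0.0], "fingers": 1},
{"dp": [0.0, 0.0, 0.002], "angular": [0, 0, 0.0], "fingers": 0.1},
{"dp": [0.0, 0.0, -0.001], "angular": [0, 0, 0.0], "fingers": 0.1},
{"dp": [0.0, 0.0, -0.005], "angular": [0, 0, 0.0], "fingers": 0.1},
{"dp": [0.0, 0.0, -0.205], "angular": [0, 0, 0.0], "fingers": 0.2},
{"dp": [0.0, 0.0, -0.405], "angular": [0, 0, 0.0], "fingers": 0.2},
{"dp": [0.0, 0.0, -0.605], "angular": [0, 0, 0.0], "fingers": 0.2}]
[{"dp": [0.166, -0.019, -0.05], "angular": [0, 0, 0.0], "fingers": 0.2},
{"dp": [0.331, -0.039, -0.1], "angular": [0, 0, 0.0], "fingers": 0.2},
{"dp": [0.497, -0.058, -0.15], "angular": [0, 0, 0.0], "fingers": 0.2},
{"dp": [0.662, -0.077, -0.2], "angular": [0, 0, 0.0], "fingers": 0.2},
{"dp": [0.662, -0.077, -0.2], "angular": [0, 0, 0.0], "fingers": 0.2},
{"dp": [0.662, -0.077, -0.2], "angular": [0, 0, 0.0], "fingers": 0.2},
{"dp": [0.662, -0.077, -0.2], "angular": [0, 0, 0.0], "fingers": 0.2},
{"dp": [0.662, -0.077, -0.2], "angular": [0, 0, 0.0], "fingers": 0.2}]
```

Call:
step_arm(
  targets=[
    {"dp":[0,0,0.003],"angular":[0,0,0],"fingers":1},
    {"dp":[0,0,0.005],"angular":[0,0,0],"fingers":1},
    {"dp":[0,0,0.005],"angular":[0,0,0],"fingers":0.1},
    {"dp":[0,0,0.005],"angular":[0,0,0],"fingers":0.1},
    {"dp":[0,0,0.005],"angular":[0,0,0],"fingers":0.1},
    {"dp":[0,0,-0.205],"angular":[0,0,0],"fingers":0.2},
    {"dp":[0,0,-0.405],"angular":[0,0,0],"fingers":0.2},
    {"dp":[0,0,-0.605],"angular":[0,0,0],"fingers":0.2},
  ],
)

```text
time: 35.95
tool_pos: [487.5, -303.0, 160.8]
tcp_rot: [-180.0, -0.0, 82.6]
ft_force: [0.5, -0.4, -0.4]
finger_gap: 68.4
grip_force: 0.0
```

Call:
step_arm(
  targets=[
    {"dp":[0.166,-0.019,-0.05],"angular":[0,0,0],"fingers":0.2},
    {"dp":[0.331,-0.039,-0.1],"angular":[0,0,0],"fingers":0.2},
    {"dp":[0.497,-0.058,-0.15],"angular":[0,0,0],"fingers":0.2},
    {"dp":[0.662,-0.077,-0.2],"angular":[0,0,0],"fingers":0.2},
    {"dp":[0.662,-0.077,-0.2],"angular":[0,0,0],"fingers":0.2},
    {"dp":[0.662,-0.077,-0.2],"angular":[0,0,0],"fingers":0.2},
    {"dp":[0.662,-0.077,-0.2],"angular":[0,0,0],"fingers":0.2},
    {"dp":[0.662,-0.077,-0.2],"angular":[0,0,0],"fingers":0.2},
  ],
)

```text
time: 36.95
tool_pos: [489.2, -170.7, 199.6]
tcp_rot: [-179.9, -0.0, 82.6]
ft_force: [-0.4, 0.3, 0.7]
finger_gap: 68.5
grip_force: 0.0
```

```bash
cat > m4.py <<'E'
from h import *
import sys
np.set_printoptions(precision=1,suppress=True);tag=sys.argv[1]
for n in('top','side'):
    cv2.imwrite(f'pics/{n}{tag}.png',snapshot(n))
    for d in masks_of(n,'round_blank')[:2]:
        ys,xs=np.nonzero(d['pixels']);print(n,round(d['conf'],2),len(xs),xs.mean(),ys.mean(),xs.min(),xs.max(),ys.min(),ys.max(),onz(n,[xs.mean(),ys.mean()],14)[:2])
T=cv2.imread(f'pics/top{tag}.png');S=cv2.imread(f'pics/side{tag}.png')
def c(I,x,y,w,h,s):
    a=cv2.resize(I[y:y+h,x:x+w],None,fx=s,fy=s,interpolation=2)
    for k in range(0,w,10): cv2.putText(a,str(x+k),(k*s,8),0,.3,(0,0,255)); cv2.line(a,(k*s,8),(k*s,12),(0,0,255))
    for k in range(0,h,10): cv2.putText(a,str(y+k),(0,k*s+4),0,.3,(0,0,255))
    return a
cv2.imwrite(f'pics/b{tag}.png',np.hstack([c(T,340,160,66,75,6),c(S,290,135,66,75,6)]))
E
python3 m4.py 2
```

```text
top 0.75 157 392.54140127388536 216.18471337579618 386 399 210 223 [ 393.4 -316.6]
side 0.58 133 346.6691729323308 171.5639097744361 340 354 167 176 [ 393.7 -304.8]
side 0.42 34 323.7352941176471 283.0 321 326 280 286 [487.9 173.3]
```

View pics/b2.png

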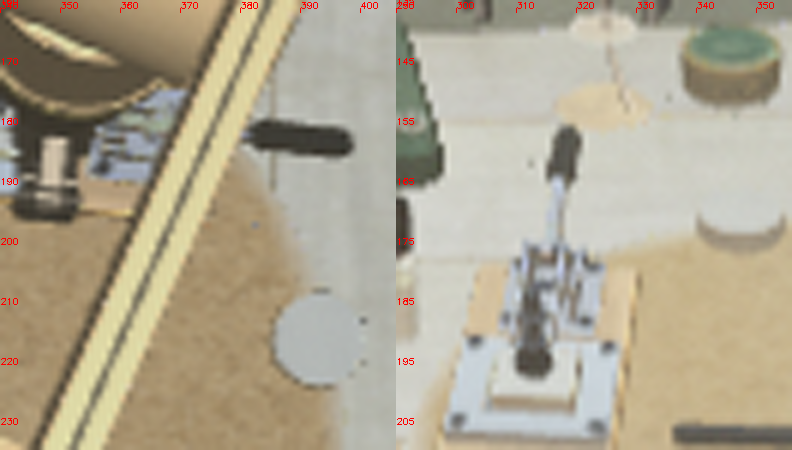

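The square clamp looks exactly as it did when locked at the start: sleeve at ≈(318,160), pad on the tile at ≈(313,195). The round blank is still at ≈(393,216) in the top view. Next I fetch it, again with two crossed pinches.

```bash
python3 - <<'E'
from mv import *
from h import *
print(onz('side',(347,169.8),14))
X=(393,-316.5)
plan([(*X,100,0.5,.2,8)])
plan([(*X,30,0.5,.2,2),(*X,6,0.5,.2,2),(*X,6,.5,.6,4)])
plan([(*X,6,.5,.2,2),(*X,25,.5,.2,1),(*X,25,52,.2,5)])
plan([(*X,25,84,.2,3),(*X,25,88,.2,1),(*X,6,88,.2,2),(*X,6,88,.6,2)])
E
```

```text
[ 391.73463365 -315.56949175   14.        ]
[{"dp": [-0.099, -0.048, 0.063], "angular": [0, 0, 0.057], "fingers": 0.2},
{"dp": [-0.197, -0.097, 0.125], "angular": [0, 0, 0.114], "fingers": 0.2},
{"dp": [-0.296, -0.145, 0.188], "angular": [0, 0, 0.171], "fingers": 0.2},
{"dp": [-0.394, -0.194, 0.25], "angular": [0, 0, 0.228], "fingers": 0.2},
{"dp": [-0.493, -0.242, 0.313], "angular": [0, 0, 0.285], "fingers": 0.2},
{"dp": [-0.591, -0.29, 0.375], "angular": [0, 0, 0.342], "fingers": 0.2},
{"dp": [-0.69, -0.339, 0.438], "angular": [0, 0, 0.399], "fingers": 0.2},
{"dp": [-0.788, -0.387, 0.5], "angular": [0, 0, 0.456], "fingers": 0.2}]
[{"dp": [0.0, 0.0, 0.175], "angular": [0, 0, 0.0], "fingers": 0.2},
{"dp": [0.0, 0.0, 0.35], "angular": [0, 0, 0.0], "fingers": 0.2},
{"dp": [0.0, 0.0, 0.41], "angular": [0, 0, 0.0], "fingers": 0.2},
{"dp": [0.0, 0.0, 0.47], "angular": [0, 0, 0.0], "fingers": 0.2},
{"dp": [0.0, 0.0, 0.47], "angular": [0, 0, 0.0], "fingers": 0.6},
{"dp": [0.0, 0.0, 0.47], "angular": [0, 0, 0.0], "fingers": 0.6},
{"dp": [0.0, 0.0, 0.47], "angular": [0, 0, 0.0], "fingers": 0.
[... 466 characters left out ...]
fingers": 0.2},
{"dp": [0.0, 0.0, -0.095], "angular": [0, 0, -0.229], "fingers": 0.2},
{"dp": [0.0, 0.0, -0.095], "angular": [0, 0, -0.286], "fingers": 0.2}]
[{"dp": [0.0, 0.0, 0.0], "angular": [0, 0, -0.059], "fingers": 0.2},
{"dp": [0.0, 0.0, 0.0], "angular": [0, 0, -0.118], "fingers": 0.2},
{"dp": [0.0, 0.0, 0.0], "angular": [0, 0, -0.178], "fingers": 0.2},
{"dp": [0.0, 0.0, 0.0], "angular": [0, 0, -0.2], "fingers": 0.2},
{"dp": [0.0, 0.0, 0.048], "angular": [0, 0, -0.2], "fingers": 0.2},
{"dp": [0.0, 0.0, 0.095], "angular": [0, 0, -0.2], "fingers": 0.2},
{"dp": [0.0, 0.0, 0.095], "angular": [0, 0, -0.2], "fingers": 0.6},
{"dp": [0.0, 0.0, 0.095], "angular": [0, 0, -0.2], "fingers": 0.6}]
```

Call:
step_arm(
  targets=[
    {"dp":[-0.099,-0.048,0.063],"angular":[0,0,0.057],"fingers":0.2},
    {"dp":[-0.197,-0.097,0.125],"angular":[0,0,0.114],"fingers":0.2},
    {"dp":[-0.296,-0.145,0.188],"angular":[0,0,0.171],"fingers":0.2},
    {"dp":[-0.394,-0.194,0.25],"angular":[0,0,0.228],"fingers":0.2},
    {"dp":[-0.493,-0.242,0.313],"angular":[0,0,0.285],"fingers":0.2},
    {"dp":[-0.591,-0.29,0.375],"angular":[0,0,0.342],"fingers":0.2},
    {"dp":[-0.69,-0.339,0.438],"angular":[0,0,0.399],"fingers":0.2},
    {"dp":[-0.788,-0.387,0.5],"angular":[0,0,0.456],"fingers":0.2},
  ],
)

```text
time: 38.15
tool_pos: [392.1, -317.1, 99.7]
tcp_rot: [180.0, -0.0, 0.2]
ft_force: [0.2, -0.1, 0.8]
finger_gap: 68.4
grip_force: 0.0
```

Call:
step_arm(
  newtons=20,
  targets=[
    {"dp":[0,0,0.175],"angular":[0,0,0],"fingers":0.2},
    {"dp":[0,0,0.35],"angular":[0,0,0],"fingers":0.2},
    {"dp":[0,0,0.41],"angular":[0,0,0],"fingers":0.2},
    {"dp":[0,0,0.47],"angular":[0,0,0],"fingers":0.2},
    {"dp":[0,0,0.47],"angular":[0,0,0],"fingers":0.2},
    {"dp":[0,0,0.47],"angular":[0,0,0],"fingers":0.6},
    {"dp":[0,0,0.47],"angular":[0,0,0],"fingers":0.6},
    {"dp":[0,0,0.47],"angular":[0,0,0],"fingers":0.6},
  ],
)

```text
time: 39.15
tool_pos: [393.4, -317.1, 7.5]
tcp_rot: [179.9, -0.1, 0.5]
ft_force: [-0.4, 1.0, 5.9]
finger_gap: 46.6
grip_force: 20.1
```

Call:
step_arm(
  targets=[
    {"dp":[0,0,0],"angular":[0,0,0],"fingers":0.2},
    {"dp":[0,0,0],"angular":[0,0,0],"fingers":0.2},
    {"dp":[0,0,-0.095],"angular":[0,0,0],"fingers":0.2},
    {"dp":[0,0,-0.095],"angular":[0,0,-0.057],"fingers":0.2},
    {"dp":[0,0,-0.095],"angular":[0,0,-0.114],"fingers":0.2},
    {"dp":[0,0,-0.095],"angular":[0,0,-0.171],"fingers":0.2},
    {"dp":[0,0,-0.095],"angular":[0,0,-0.229],"fingers":0.2},
    {"dp":[0,0,-0.095],"angular":[0,0,-0.286],"fingers":0.2},
  ],
)

```text
time: 40.15
tool_pos: [392.5, -316.4, 25.0]
tcp_rot: [-180.0, 0.0, 52.4]
ft_force: [-0.0, -0.1, 0.2]
finger_gap: 68.8
grip_force: 0.0
```

Call:
step_arm(
  newtons=22,
  targets=[
    {"dp":[0,0,0],"angular":[0,0,-0.059],"fingers":0.2},
    {"dp":[0,0,0],"angular":[0,0,-0.118],"fingers":0.2},
    {"dp":[0,0,0],"angular":[0,0,-0.178],"fingers":0.2},
    {"dp":[0,0,0],"angular":[0,0,-0.2],"fingers":0.2},
    {"dp":[0,0,0.048],"angular":[0,0,-0.2],"fingers":0.2},
    {"dp":[0,0,0.095],"angular":[0,0,-0.2],"fingers":0.2},
    {"dp":[0,0,0.095],"angular":[0,0,-0.2],"fingers":0.6},
    {"dp":[0,0,0.095],"angular":[0,0,-0.2],"fingers":0.6},
  ],
)

```text
time: 41.15
tool_pos: [392.4, -316.3, 5.9]
tcp_rot: [-180.0, -0.0, 88.0]
ft_force: [-1.0, -0.1, -0.4]
finger_gap: 46.5
grip_force: 22.7
```

```bash
python3 - <<'E'
from mv import *
from h import *
snapshot('side');s=sense();print(s['tool_pos'],s['tcp_rot'],s['ft_force'],s['finger_gap'],s['grip_force'],cmd())
x,y,z,w=cmd();a,b=RD.w(66)
plan([(x,y,120,w,.6,3),(380,-180,170,w,.6,3),(390,-150,170,w,.6,1)])
plan([(390,40,170,w,.6,5)])
plan([(390,200,170,w,.6,4)])
plan([(a-40,b,150,w,.6,3),(a,b,120,w,.6,2),(a,b,34,w,.6,3)])
E
```

```text
[ 392.5589948  -316.41252328    6.08866995] [-1.79998336e+02 -2.93519131e-03  8.79970201e+01] [ 0.45271803 -0.13895388 -0.99330284] 46.781198735679155 22.67688900232315 [393.0708377143294, -316.4518937932781, 6.090000000000003, 88.03999999999999]
[{"dp": [0.0, 0.0, -0.19], "angular": [0, 0, 0.0], "fingers": 0.6},
{"dp": [0.0, 0.0, -0.38], "angular": [0, 0, 0.0], "fingers": 0.6},
{"dp": [0.0, 0.0, -0.57], "angular": [0, 0, 0.0], "fingers": 0.6},
{"dp": [0.227, -0.03, -0.653], "angular": [0, 0, 0.0], "fingers": 0.6},
{"dp": [0.453, -0.059, -0.736], "angular": [0, 0, 0.0], "fingers": 0.6},
{"dp": [0.68, -0.089, -0.82], "angular": [0, 0, 0.0], "fingers": 0.6},
{"dp": [0.831, -0.044, -0.82], "angular": [0, 0, 0.0], "fingers": 0.6},
{"dp": [0.831, -0.044, -0.82], "angular": [0, 0, 0.0], "fingers": 0.6}]
[{"dp": [0.19, -0.006, 0.0], "angular": [0, 0, 0.0], "fingers": 0.6},
{"dp": [0.38, -0.013, 0.0], "angular": [0, 0, 0.0], "fingers": 0.6},
{"dp": [0.57, -0.019, 0.0], "angular": [0, 0, 0.0], "fingers": 0.6},
{"dp": [0.76, -0.026, 0.0], "angular": [0, 0, 0.0], "fingers": 0.6},
{"dp": [0.95, 
[... 683 characters left out ...]
": [0.799, -0.028, 0.0], "angular": [0, 0, 0.0], "fingers": 0.6},
{"dp": [0.799, -0.028, 0.0], "angular": [0, 0, 0.0], "fingers": 0.6}]
[{"dp": [0.179, 0.099, 0.033], "angular": [0, 0, 0.0], "fingers": 0.6},
{"dp": [0.358, 0.199, 0.067], "angular": [0, 0, 0.0], "fingers": 0.6},
{"dp": [0.538, 0.298, 0.1], "angular": [0, 0, 0.0], "fingers": 0.6},
{"dp": [0.541, 0.398, 0.175], "angular": [0, 0, 0.0], "fingers": 0.6},
{"dp": [0.545, 0.498, 0.25], "angular": [0, 0, 0.0], "fingers": 0.6},
{"dp": [0.545, 0.498, 0.394], "angular": [0, 0, 0.0], "fingers": 0.6},
{"dp": [0.545, 0.498, 0.537], "angular": [0, 0, 0.0], "fingers": 0.6},
{"dp": [0.545, 0.498, 0.68], "angular": [0, 0, 0.0], "fingers": 0.6}]
```

Call:
step_arm(
  targets=[
    {"dp":[0,0,-0.19],"angular":[0,0,0],"fingers":0.6},
    {"dp":[0,0,-0.38],"angular":[0,0,0],"fingers":0.6},
    {"dp":[0,0,-0.57],"angular":[0,0,0],"fingers":0.6},
    {"dp":[0.227,-0.03,-0.653],"angular":[0,0,0],"fingers":0.6},
    {"dp":[0.453,-0.059,-0.736],"angular":[0,0,0],"fingers":0.6},
    {"dp":[0.68,-0.089,-0.82],"angular":[0,0,0],"fingers":0.6},
    {"dp":[0.831,-0.044,-0.82],"angular":[0,0,0],"fingers":0.6},
    {"dp":[0.831,-0.044,-0.82],"angular":[0,0,0],"fingers":0.6},
  ],
)

```text
time: 42.2
tool_pos: [390.1, -148.5, 170.7]
tcp_rot: [179.9, 0.0, 88.2]
ft_force: [0.7, -1.2, -1.4]
finger_gap: 46.8
grip_force: 23.0
```

Call:
step_arm(
  targets=[
    {"dp":[0.19,-0.006,0],"angular":[0,0,0],"fingers":0.6},
    {"dp":[0.38,-0.013,0],"angular":[0,0,0],"fingers":0.6},
    {"dp":[0.57,-0.019,0],"angular":[0,0,0],"fingers":0.6},
    {"dp":[0.76,-0.026,0],"angular":[0,0,0],"fingers":0.6},
    {"dp":[0.95,-0.032,0],"angular":[0,0,0],"fingers":0.6},
    {"dp":[0.95,-0.032,0],"angular":[0,0,0],"fingers":0.6},
    {"dp":[0.95,-0.032,0],"angular":[0,0,0],"fingers":0.6},
    {"dp":[0.95,-0.032,0],"angular":[0,0,0],"fingers":0.6},
  ],
)

```text
time: 43.2
tool_pos: [389.8, 39.0, 170.0]
tcp_rot: [-180.0, 0.0, 87.9]
ft_force: [0.0, -0.1, -0.6]
finger_gap: 46.8
grip_force: 23.0
```

Call:
step_arm(
  targets=[
    {"dp":[0.2,-0.007,0],"angular":[0,0,0],"fingers":0.6},
    {"dp":[0.4,-0.014,0],"angular":[0,0,0],"fingers":0.6},
    {"dp":[0.599,-0.021,0],"angular":[0,0,0],"fingers":0.6},
    {"dp":[0.799,-0.028,0],"angular":[0,0,0],"fingers":0.6},
    {"dp":[0.799,-0.028,0],"angular":[0,0,0],"fingers":0.6},
    {"dp":[0.799,-0.028,0],"angular":[0,0,0],"fingers":0.6},
    {"dp":[0.799,-0.028,0],"angular":[0,0,0],"fingers":0.6},
    {"dp":[0.799,-0.028,0],"angular":[0,0,0],"fingers":0.6},
  ],
)

```text
time: 44.2
tool_pos: [389.8, 199.2, 170.1]
tcp_rot: [180.0, 0.0, 87.9]
ft_force: [0.7, -0.1, 0.1]
finger_gap: 46.3
grip_force: 23.0
```

Call:
step_arm(
  targets=[
    {"dp":[0.179,0.099,0.033],"angular":[0,0,0],"fingers":0.6},
    {"dp":[0.358,0.199,0.067],"angular":[0,0,0],"fingers":0.6},
    {"dp":[0.538,0.298,0.1],"angular":[0,0,0],"fingers":0.6},
    {"dp":[0.541,0.398,0.175],"angular":[0,0,0],"fingers":0.6},
    {"dp":[0.545,0.498,0.25],"angular":[0,0,0],"fingers":0.6},
    {"dp":[0.545,0.498,0.394],"angular":[0,0,0],"fingers":0.6},
    {"dp":[0.545,0.498,0.537],"angular":[0,0,0],"fingers":0.6},
    {"dp":[0.545,0.498,0.68],"angular":[0,0,0],"fingers":0.6},
  ],
)

```text
time: 45.2
tool_pos: [493.2, 304.8, 33.2]
tcp_rot: [180.0, 0.0, 88.0]
ft_force: [-0.5, 0.7, -0.9]
finger_gap: 46.5
grip_force: 23.0
```

```bash
python3 - <<'E'
from mv import *
from h import *
S=snapshot('side');s=sense();print(s['tool_pos'],s['tcp_rot'],s['ft_force'],s['finger_gap'],cmd())
cv2.imwrite('pics/i3.png',cv2.resize(S[270:365,280:390],None,fx=6,fy=6,interpolation=2))
E
```

```text
[490.59297974 303.51353026  28.83834517] [-1.79712175e+02  1.60230443e-01  8.79603212e+01] [-2.96284128 -1.0359001  -3.1794327 ] 46.29907864078529 [493.2008492580055, 305.4873482458968, 34.09, 88.03999999999999]
```

View pics/i3.png

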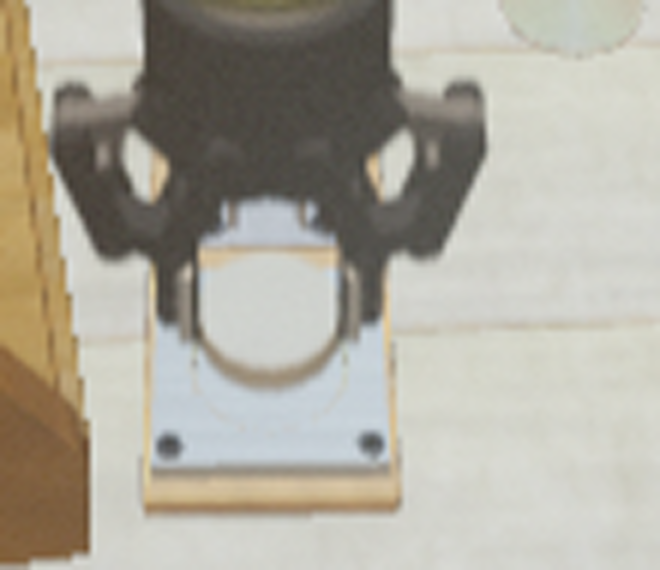

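The disc is held level above the round nest. Lowering slowly after settling.

Call:
step_arm(
  targets=[
    {"dp":[0,0,0],"angular":[0,0,0],"fingers":0.6},
    {"dp":[0,0,0.015],"angular":[0,0,0],"fingers":0.6},
    {"dp":[0,0,0.025],"angular":[0,0,0],"fingers":0.6},
    {"dp":[0,0,0.035],"angular":[0,0,0],"fingers":0.6},
    {"dp":[0,0,0.041],"angular":[0,0,0],"fingers":0.6},
    {"dp":[0,0,0.047],"angular":[0,0,0],"fingers":0.6},
    {"dp":[0,0,0.053],"angular":[0,0,0],"fingers":0.6},
    {"dp":[0,0,0.053],"angular":[0,0,0],"fingers":0.6},
  ],
)

```text
time: 46.25
tool_pos: [493.2, 305.9, 24.0]
tcp_rot: [180.0, -0.0, 88.0]
ft_force: [-0.5, 1.2, 3.2]
finger_gap: 46.4
grip_force: 23.4
```

Call:
step_arm(
  targets=[
    {"dp":[0,0,0.003],"angular":[0,0,0],"fingers":0.6},
    {"dp":[0,0,0.006],"angular":[0,0,0],"fingers":0.6},
    {"dp":[0,0,0.009],"angular":[0,0,0],"fingers":0.6},
    {"dp":[0,0,0.011],"angular":[0,0,0],"fingers":0.6},
    {"dp":[0,0,0.011],"angular":[0,0,0],"fingers":0.6},
    {"dp":[0,0,0.011],"angular":[0,0,0],"fingers":0.6},
    {"dp":[0,0,0.011],"angular":[0,0,0],"fingers":0.6},
    {"dp":[0,0,0.011],"angular":[0,0,0],"fingers":0.6},
  ],
)

```text
time: 47.25
tool_pos: [493.4, 306.3, 22.4]
tcp_rot: [179.9, -0.1, 88.0]
ft_force: [-2.8, 1.8, 9.2]
finger_gap: 46.7
grip_force: 24.2
```

```bash
python3 - <<'E'
from h import *
snapshot('side');s=sense();print(s['tool_pos'],s['tcp_rot'],s['ft_force'],s['wrist_torque'],s['finger_gap'])
E
```

```text
[493.46389803 306.34474994  22.45477429] [ 1.79929603e+02 -8.07249568e-02  8.80267289e+01] [-3.52687951  2.12673577  9.35604157] [0.40406189 0.45832355 0.07630413] 46.60366638012811
```

Call:
step_arm(
  targets=[
    {"dp":[0,0,-0.015],"angular":[0,0,0],"fingers":0.6},
    {"dp":[0.005,-0.006,-0.018],"angular":[0,0,0],"fingers":0.6},
    {"dp":[0.005,-0.006,-0.012],"angular":[0,0,0],"fingers":0.6},
    {"dp":[0.005,-0.006,-0.008],"angular":[0,0,0],"fingers":0.6},
    {"dp":[0.005,-0.006,-0.004],"angular":[0,0,0],"fingers":0.6},
    {"dp":[0.005,-0.006,0],"angular":[0,0,0],"fingers":0.6},
    {"dp":[0.005,-0.006,0],"angular":[0,0,0],"fingers":0.6},
    {"dp":[0.005,-0.006,0],"angular":[0,0,0],"fingers":0.6},
  ],
)

```text
time: 48.3
tool_pos: [492.7, 307.1, 22.3]
tcp_rot: [179.9, -0.1, 88.0]
ft_force: [-0.1, 0.9, 6.6]
finger_gap: 46.5
grip_force: 24.1
```

```bash
python3 - <<'E'
from h import *
snapshot('side');s=sense();print(s['tool_pos'],s['tcp_rot'],s['ft_force'],s['wrist_torque'],s['finger_gap'])
E
```

```text
[492.70310894 307.1583937   22.30318338] [ 1.79890865e+02 -7.07082662e-02  8.80184663e+01] [1.30515948 2.12733438 6.99091494] [ 0.18617322 -0.07635074 -0.05307302] 46.393142203861565
```

Call:
step_arm(
  targets=[
    {"dp":[0,0,-0.004],"angular":[0,0,0],"fingers":0.6},
    {"dp":[0,0,-0.004],"angular":[0,0,0],"fingers":0.25},
    {"dp":[0,0,-0.004],"angular":[0,0,0],"fingers":0.25},
    {"dp":[0,0,-0.004],"angular":[0,0,0],"fingers":0.25},
    {"dp":[0,0,-0.2],"angular":[0,0,0],"fingers":0.25},
    {"dp":[0,0,-0.45],"angular":[0,0,0],"fingers":0.25},
    {"dp":[0,0,-0.7],"angular":[0,0,0],"fingers":0.25},
    {"dp":[0,0,-0.8],"angular":[0,0,0],"fingers":0.25},
  ],
)

```text
time: 49.35
tool_pos: [493.2, 307.3, 185.1]
tcp_rot: [179.7, -0.1, 88.0]
ft_force: [0.6, 0.5, -0.4]
finger_gap: 64.2
grip_force: 0.0
```

```bash
python3 - <<'E'
from h import *
S=snapshot('side');T=snapshot('top')
def c(I,x,y,w,h,s):
    a=cv2.resize(I[y:y+h,x:x+w],None,fx=s,fy=s,interpolation=2)
    for k in range(0,w,10): cv2.putText(a,str(x+k),(k*s,8),0,.3,(0,0,255))
    for k in range(0,h,10): cv2.putText(a,str(y+k),(0,k*s+4),0,.3,(0,0,255))
    return a
A=c(S,300,310,50,50,8);S0=cv2.imread('pics/side0.png')
cv2.imwrite('pics/i4.png',np.hstack([A,c(S0,300,310,50,50,8)]))
E
```

```text
(no output)
```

View pics/i4.png

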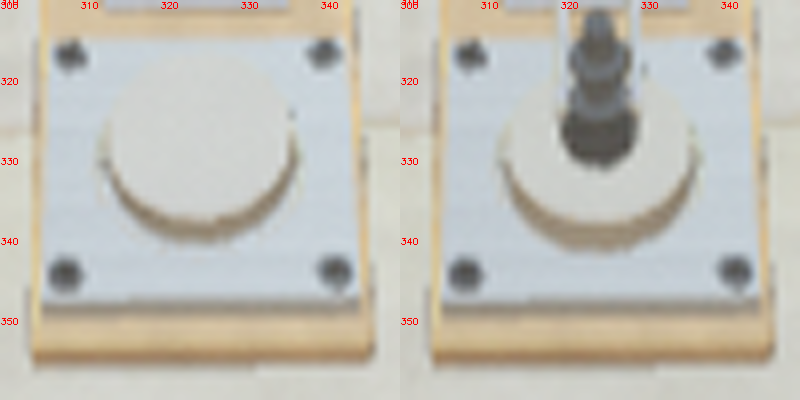

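The new disc's front wall (≈row 338) looks thinner than the seated original's, so its clamp-side edge is still up on the rim. I'll press that edge down lightly with the closed fingertips.

Call:
step_arm(
  newtons=25,
  targets=[
    {"dp":[-0.075,0,0],"angular":[0,0,0],"fingers":1},
    {"dp":[-0.075,0,0],"angular":[0,0,0],"fingers":1},
    {"dp":[-0.075,0,0.2],"angular":[0,0,0],"fingers":1},
    {"dp":[-0.075,0,0.4],"angular":[0,0,0],"fingers":1},
    {"dp":[-0.075,0,0.55],"angular":[0,0,0],"fingers":1},
    {"dp":[-0.075,0,0.65],"angular":[0,0,0],"fingers":1},
    {"dp":[-0.075,0,0.7],"angular":[0,0,0],"fingers":1},
    {"dp":[-0.075,0,0.7],"angular":[0,0,0],"fingers":1},
  ],
)

```text
time: 50.45
tool_pos: [491.0, 291.4, 40.9]
tcp_rot: [-180.0, 0.0, 88.0]
ft_force: [-1.0, 0.3, 0.4]
finger_gap: 0.2
grip_force: 0.0
```

Call:
step_arm(
  targets=[
    {"dp":[0,0,0.005],"angular":[0,0,0],"fingers":1},
    {"dp":[0,0,0.01],"angular":[0,0,0],"fingers":1},
    {"dp":[0,0,0.015],"angular":[0,0,0],"fingers":1},
    {"dp":[0,0,0.02],"angular":[0,0,0],"fingers":1},
    {"dp":[0,0,0.025],"angular":[0,0,0],"fingers":1},
    {"dp":[0,0,0.03],"angular":[0,0,0],"fingers":1},
    {"dp":[0,0,0.035],"angular":[0,0,0],"fingers":1},
    {"dp":[0,0,0.035],"angular":[0,0,0],"fingers":1},
  ],
)

```text
time: 51.45
tool_pos: [491.2, 291.5, 34.2]
tcp_rot: [-180.0, 0.0, 88.0]
ft_force: [0.1, -1.2, 0.1]
finger_gap: -0.0
grip_force: 0.0
```

Call:
step_arm(
  targets=[
    {"dp":[0,0,0.004],"angular":[0,0,0],"fingers":1},
    {"dp":[0,0,0.008],"angular":[0,0,0],"fingers":1},
    {"dp":[0,0,0.012],"angular":[0,0,0],"fingers":1},
    {"dp":[0,0,0.015],"angular":[0,0,0],"fingers":1},
    {"dp":[0,0,0.018],"angular":[0,0,0],"fingers":1},
    {"dp":[0,0,0.02],"angular":[0,0,0],"fingers":1},
    {"dp":[0,0,0.02],"angular":[0,0,0],"fingers":1},
    {"dp":[0,0,0.02],"angular":[0,0,0],"fingers":1},
  ],
)

```text
time: 52.45
tool_pos: [491.2, 291.6, 30.3]
tcp_rot: [180.0, 0.0, 88.0]
ft_force: [-0.3, -0.0, -1.0]
finger_gap: -0.2
grip_force: 0.0
```

Call:
step_arm(
  targets=[
    {"dp":[0,0,0.002],"angular":[0,0,0],"fingers":1},
    {"dp":[0,0,0.004],"angular":[0,0,0],"fingers":1},
    {"dp":[0,0,0.006],"angular":[0,0,0],"fingers":1},
    {"dp":[0,0,0.008],"angular":[0,0,0],"fingers":1},
    {"dp":[0,0,0.01],"angular":[0,0,0],"fingers":1},
    {"dp":[0,0,0.012],"angular":[0,0,0],"fingers":1},
    {"dp":[0,0,0.012],"angular":[0,0,0],"fingers":1},
    {"dp":[0,0,0.012],"angular":[0,0,0],"fingers":1},
  ],
)

```text
time: 53.45
tool_pos: [491.3, 291.6, 29.0]
tcp_rot: [-180.0, 0.0, 88.0]
ft_force: [-4.9, -3.5, 11.6]
finger_gap: -0.2
grip_force: 5.8
```

```bash
python3 - <<'E'
from h import *
snapshot('side');s=sense();print(s['tool_pos'],s['tcp_rot'],s['ft_force'],s['wrist_torque'],s['finger_gap'])
E
```

```text
[491.25918945 291.54761887  29.01180373] [-1.79995351e+02  9.43767461e-03  8.80218489e+01] [-5.62300123 -3.26819319 11.27884998] [-0.56599385  0.95244042  0.01484769] -0.023008004828762543
```

Call:
step_arm(
  targets=[
    {"dp":[0,0,-0.02],"angular":[0,0,0],"fingers":1},
    {"dp":[0,0,-0.15],"angular":[0,0,0],"fingers":0.25},
    {"dp":[0,0,-0.35],"angular":[0,0,0],"fingers":0.25},
    {"dp":[0,0,-0.55],"angular":[0,0,0],"fingers":0.25},
    {"dp":[0,0,-0.75],"angular":[0,0,0],"fingers":0.25},
    {"dp":[0,0,-0.78],"angular":[0,0,0],"fingers":0.25},
    {"dp":[0,0,-0.78],"angular":[0,0,0],"fingers":0.25},
    {"dp":[0,0,-0.78],"angular":[0,0,0],"fingers":0.25},
  ],
)

```text
time: 54.5
tool_pos: [490.3, 291.1, 181.9]
tcp_rot: [-179.8, 0.1, 88.0]
ft_force: [-1.2, -0.1, -0.2]
finger_gap: 63.8
grip_force: 0.0
```

```bash
python3 - <<'E'
from h import *
S=snapshot('side')
def c(I,x,y,w,h,s):
    a=cv2.resize(I[y:y+h,x:x+w],None,fx=s,fy=s,interpolation=2)
    for k in range(0,w,10): cv2.putText(a,str(x+k),(k*s,8),0,.3,(0,0,255))
    for k in range(0,h,10): cv2.putText(a,str(y+k),(0,k*s+4),0,.3,(0,0,255))
    return a
cv2.imwrite('pics/side5.png',S)
S0=cv2.imread('pics/side0.png')
cv2.imwrite('pics/i5.png',np.hstack([c(S,300,310,50,50,8),c(S0,300,310,50,50,8)]))
for I in(S,S0): print(I[330:346,318:331].mean(1).mean(1).astype(int))
s=sense();print(s['tool_pos'],s['time'])
E
```

```text
[208 207 207 207 206 203 184 153 143 147 171 198 203 205 208 209]
[171 197 204 204 203 202 194 167 139 141 155 183 200 202 204 205]
[490.24800994 291.09245082 181.86081094] 54.55
```

View pics/i5.png

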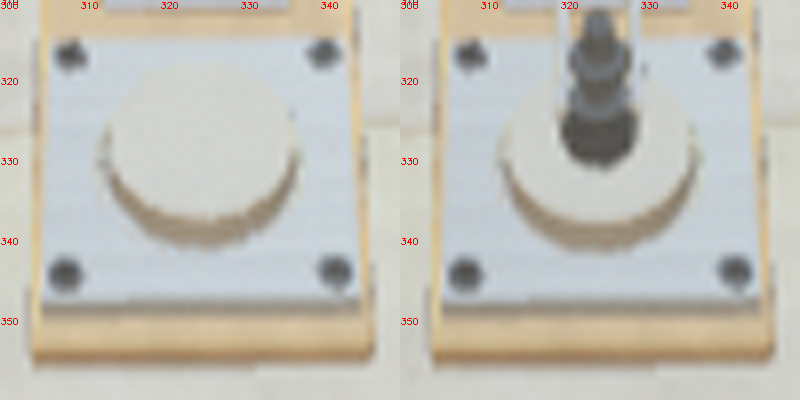

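The front wall now matches the seated original (about 3.5 px, rows 336–340), so the disc is fully down. Closing the round clamp.

```bash
python3 - <<'E'
from mv import *
json.dump([491.5,291.5,183.9,88.04],open('cmd.json','w'))
w=88.04;x,y=RD.w(-56);R=PATH[::-1]
plan([(x,y,183.9,w,.2,3),(x,y,165,w,.2,1),(x,y,105,w,.2,2),(x,y,105,w,1,2)])
follow(RD,[R[0],R[0]]+R[1:7]);follow(RD,R[7:]+[(-87,57)])
x,y,z,w=cmd()
plan([(x,y,38,w,1,2),(x,y,38,w,.1,3),(x,y,160,w,.2,3)])
E
```

```text
[{"dp": [-0.18, 0.003, 0.0], "angular": [0, 0, 0.0], "fingers": 0.2},
{"dp": [-0.36, 0.005, 0.0], "angular": [0, 0, 0.0], "fingers": 0.2},
{"dp": [-0.54, 0.008, 0.0], "angular": [0, 0, 0.0], "fingers": 0.2},
{"dp": [-0.54, 0.008, 0.095], "angular": [0, 0, 0.0], "fingers": 0.2},
{"dp": [-0.54, 0.008, 0.245], "angular": [0, 0, 0.0], "fingers": 0.2},
{"dp": [-0.54, 0.008, 0.394], "angular": [0, 0, 0.0], "fingers": 0.2},
{"dp": [-0.54, 0.008, 0.394], "angular": [0, 0, 0.0], "fingers": 1},
{"dp": [-0.54, 0.008, 0.394], "angular": [0, 0, 0.0], "fingers": 1}]
[{"dp": [0.0, 0.0, 0.001], "angular": [0, 0, -0.001], "fingers": 1},
{"dp": [0.0, 0.0, 0.001], "angular": [0, 0, -0.001], "fingers": 1},
{"dp": [-0.04, 0.0, 0.003], "angular": [0, 0, -0.001], "fingers": 1},
{"dp": [-0.08, 0.0, 0.011], "angular": [0, 0, -0.001], "fingers": 1},
{"dp": [-0.108, 0.0, 0.023], "angular": [0, 0, -0.001], "fingers": 1},
{"dp": [-0.135, 0.0, 0.041], "angular": [0, 0, -0.001], "fingers": 1},
{"dp": [-0.15, 0.0, 0.066], "angular": [0, 0, -0.001], "fingers": 1},
{"dp": [-0.15, 0.0, 0.116], "angular": [0, 0, -0.001
[... 389 characters left out ...]
 [0, 0, 0.0], "fingers": 1},
{"dp": [-0.005, 0.0, 0.215], "angular": [0, 0, 0.0], "fingers": 1},
{"dp": [-0.005, 0.0, 0.215], "angular": [0, 0, 0.0], "fingers": 1}]
[{"dp": [0.0, 0.0, 0.002], "angular": [0, 0, 0.0], "fingers": 1},
{"dp": [0.0, 0.0, 0.005], "angular": [0, 0, 0.0], "fingers": 1},
{"dp": [0.0, 0.0, 0.005], "angular": [0, 0, 0.0], "fingers": 0.1},
{"dp": [0.0, 0.0, 0.005], "angular": [0, 0, 0.0], "fingers": 0.1},
{"dp": [0.0, 0.0, 0.005], "angular": [0, 0, 0.0], "fingers": 0.1},
{"dp": [0.0, 0.0, -0.199], "angular": [0, 0, 0.0], "fingers": 0.2},
{"dp": [0.0, 0.0, -0.402], "angular": [0, 0, 0.0], "fingers": 0.2},
{"dp": [0.0, 0.0, -0.605], "angular": [0, 0, 0.0], "fingers": 0.2}]
```

Call:
step_arm(
  newtons=30,
  targets=[
    {"dp":[-0.18,0.003,0],"angular":[0,0,0],"fingers":0.2},
    {"dp":[-0.36,0.005,0],"angular":[0,0,0],"fingers":0.2},
    {"dp":[-0.54,0.008,0],"angular":[0,0,0],"fingers":0.2},
    {"dp":[-0.54,0.008,0.095],"angular":[0,0,0],"fingers":0.2},
    {"dp":[-0.54,0.008,0.245],"angular":[0,0,0],"fingers":0.2},
    {"dp":[-0.54,0.008,0.394],"angular":[0,0,0],"fingers":0.2},
    {"dp":[-0.54,0.008,0.394],"angular":[0,0,0],"fingers":1},
    {"dp":[-0.54,0.008,0.394],"angular":[0,0,0],"fingers":1},
  ],
)

```text
time: 55.55
tool_pos: [489.0, 184.0, 105.2]
tcp_rot: [-180.0, -0.0, 88.0]
ft_force: [-0.0, 0.6, 0.8]
finger_gap: 32.5
grip_force: 0.0
```

Call:
step_arm(
  targets=[
    {"dp":[0,0,0],"angular":[0,0,0],"fingers":1},
    {"dp":[0,0,0],"angular":[0,0,0],"fingers":1},
    {"dp":[-0.04,0,0.003],"angular":[0,0,0],"fingers":1},
    {"dp":[-0.08,0,0.011],"angular":[0,0,0],"fingers":1},
    {"dp":[-0.108,0,0.023],"angular":[0,0,0],"fingers":1},
    {"dp":[-0.135,0,0.041],"angular":[0,0,0],"fingers":1},
    {"dp":[-0.15,0,0.066],"angular":[0,0,0],"fingers":1},
    {"dp":[-0.15,0,0.116],"angular":[0,0,0],"fingers":1},
  ],
)

```text
time: 56.55
tool_pos: [489.3, 154.4, 83.8]
tcp_rot: [179.8, -0.1, 88.0]
ft_force: [-2.2, 2.9, 5.5]
finger_gap: 13.0
grip_force: 41.0
```

Call:
step_arm(
  targets=[
    {"dp":[0.002,0,0.04],"angular":[0,0,0],"fingers":1},
    {"dp":[0.005,0,0.085],"angular":[0,0,0],"fingers":1},
    {"dp":[0.002,0,0.13],"angular":[0,0,0],"fingers":1},
    {"dp":[0,0,0.175],"angular":[0,0,0],"fingers":1},
    {"dp":[-0.003,0,0.192],"angular":[0,0,0],"fingers":1},
    {"dp":[-0.005,0,0.21],"angular":[0,0,0],"fingers":1},
    {"dp":[-0.005,0,0.215],"angular":[0,0,0],"fingers":1},
    {"dp":[-0.005,0,0.215],"angular":[0,0,0],"fingers":1},
  ],
)

```text
time: 57.55
tool_pos: [489.0, 151.7, 40.5]
tcp_rot: [179.9, 0.1, 88.0]
ft_force: [-3.7, -7.9, 14.4]
finger_gap: 12.6
grip_force: 41.5
```

Call:
step_arm(
  targets=[
    {"dp":[0,0,0.003],"angular":[0,0,0],"fingers":1},
    {"dp":[0,0,0.003],"angular":[0,0,0],"fingers":1},
    {"dp":[0,0,0.003],"angular":[0,0,0],"fingers":0.1},
    {"dp":[0,0,0.003],"angular":[0,0,0],"fingers":0.1},
    {"dp":[0,0,0.003],"angular":[0,0,0],"fingers":0.1},
    {"dp":[0,0,-0.2],"angular":[0,0,0],"fingers":0.2},
    {"dp":[0,0,-0.4],"angular":[0,0,0],"fingers":0.2},
    {"dp":[0,0,-0.7],"angular":[0,0,0],"fingers":0.2},
  ],
)

```text
time: 58.55
tool_pos: [486.3, 152.4, 178.2]
tcp_rot: [-179.8, 0.1, 88.0]
ft_force: [0.8, -0.2, 0.3]
finger_gap: 68.3
grip_force: 0.0
```

Call:
step_arm(
  targets=[
    {"dp":[0,-0.2,-0.2],"angular":[0,0,0],"fingers":0.2},
    {"dp":[0,-0.4,-0.4],"angular":[0,0,0],"fingers":0.2},
    {"dp":[0,-0.5,-0.6],"angular":[0,0,0],"fingers":0.2},
    {"dp":[0,-0.5,-0.8],"angular":[0,0,0],"fingers":0.2},
    {"dp":[0,-0.5,-0.8],"angular":[0,0,0],"fingers":0.2},
    {"dp":[0,-0.5,-0.8],"angular":[0,0,0],"fingers":0.2},
    {"dp":[0,-0.5,-0.8],"angular":[0,0,0],"fingers":0.2},
    {"dp":[0,-0.5,-0.8],"angular":[0,0,0],"fingers":0.2},
  ],
)

```text
time: 59.55
tool_pos: [387.7, 155.9, 337.6]
tcp_rot: [-179.9, 0.0, 88.0]
ft_force: [0.1, -0.5, -0.7]
finger_gap: 68.4
grip_force: 0.0
```

```bash
python3 - <<'E'
from h import *
S=snapshot('side');s=sense();print(s['tool_pos'],s['ft_force'],s['time'])
cv2.imwrite('pics/final.png',cv2.resize(S[135:365,250:410],None,fx=2.6,fy=2.6,interpolation=2))
E
```

```text
[387.80273976 155.93350022 337.8849773 ] [-0.72619268  0.41891874 -0.30687515] 59.6
```

View pics/final.png

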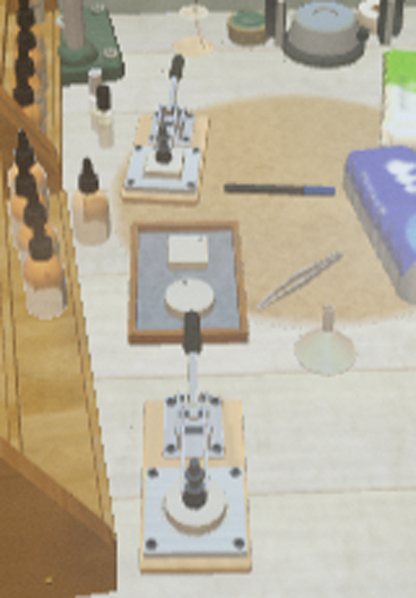

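Both clamps are locked with a blank under each pad: square at ≈(313,195), round at ≈(325,327). Both drilled stones lie in the tray at ≈(322,231) and ≈(322,249), and everything else is where it was.

```bash
python3 -c "
from bench import hand_in
print(hand_in())"
```

```text
the job is handed in; nothing more can be done
None
```

The job is done and handed in at about 60 s: both drilled stones are in the tray, and each blank is seated in its own nest with its clamp locked down on it (the round one needed a light press on one edge to seat fully).

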